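# Gauge the foot gap of a hand press

### The job

Find which gauge blade fits under the hand press's brass foot. Take the thin yellow one by its tab and slide it gently along the anvil, flat and straight, right under the foot until its nose shows on the far side; if you feel the foot drag on it, let go and leave it there, but if it slips in loose, draw it out, lay it flat on the cork mat again and leave the thick red one in the gap the same way instead. Put no hard force on the press, keep the gripper off it, and do not knock the other things about.

Things in the scene. Friction and masses are not known exactly. Their poses are not given: they have to be found in the camera images.
- thin: loose steel gauge blade 5 mm thick, 18 wide, 135 long, about 100 g, lying flat. Origin on its underside, below the middle of its upright yellow grip tab; own +x along the blade to the nose, z up. Tab: 30 mm long (x), 12 thick (y: pinch it across this), rising 40 above the blade's top face. Starts on the cork mat, about 100 mm beside the other blade
- thick: loose steel gauge blade 7.5 mm thick, 18 wide, 135 long, about 130 g, lying flat. Origin on its underside, below the middle of its upright red grip tab; own +x along the blade to the nose, z up. Tab: 30 mm long (x), 12 thick (y: pinch it across this), rising 40 above the blade's top face. Starts on the cork mat, about 100 mm beside the other blade
- thin_nose (a point): middle of the thin yellow blade's nose, on its underside edge, 115 mm ahead (+x) of the blade's origin; the tail is 20 mm behind the origin. The last 20 mm of the nose is bevelled on top down to 2 mm; the underside is flat
- thick_nose (a point): middle of the thick red blade's nose, on its underside edge, 115 mm ahead (+x) of the blade's origin; the tail is 20 mm behind the origin. The last 20 mm of the nose is bevelled on top down to 2 mm; the underside is flat
- press: fixed blue C-frame hand press, 250 mm high (lever to 350), base 200 x 130. Origin on the bench below the middle of its brass foot; +x is the way a blade goes in, from the open front under the foot towards the column; z up. Steel anvil 60 mm wide, x -100 to +50, top 60 mm above the bench. Column at x 55 to 100; head overhangs x -30 to 55, higher than 180 mm
- gap (a point): point on the anvil's top face below the middle of the brass foot, 60 mm above the press's origin, axes as the press's. Foot: x -12 to +12 mm, 40 wide, its front edge turned up at x -24 to -12 as a lead-in. At rest its flat underside hangs 3 to 7 mm above the anvil: set anew each time, not measured
- mouth (a point): middle of the anvil's front edge, on its top face, 100 mm before the gap point; axes as the press's: a blade comes in here. A spring and its weight load the foot down on a stop with about 6 N plus 0.5 N per mm: a blade thicker than the gap lifts it by the difference and drags with several N (both faces rub, friction about 0.6); a thinner one does not touch it
- mat: fixed cork mat 170 x 240 x 4 mm on the bench; origin at the middle of its underside, x along the 170 mm side, y along the 240 mm side. The blades' tabs start 30 mm to the -x side of its middle, noses along about +x
- tin: bystander: closed metal can, 60 mm across, 70 mm high; origin at the middle of its underside
- tray: bystander: open brown tray 120 x 90 x 35 mm; origin at the middle of its underside
- driver: bystander: red-handled screwdriver lying on the bench
Mind the look-alikes: they are no part of the job. Leave any orange look-alike of the thin alone. Leave any orange or purple look-alike of the thick alone.

How it is judged (in metres and radians):
On the way:
1. the thin yellow blade has been slid under the foot, its nose past the far side (x of thin_nose in the frame of gap between 0.015 and 0.048 m and y of thin_nose in the frame of gap between -0.013 and 0.013 m and z of thin_nose in the frame of gap between -0.003 and 0.004 m and angle between the x axis of thin and the x axis of press, either way round below 0.2 rad and angle between thin's own z axis and vertical below 0.08 rad), for 0.2 s.
At the end, for the whole second after the job is handed in: One blade lies flat under the foot, nose 15-48 mm past its middle, within 13 mm of the centre line and 0.2 rad; foot bears on it (over 0.4 N), lifted under 3.3 mm: the thin one wherever it drags, else the thick. The other blade lies flat, its origin within the mat. Both at rest (linear speed of each of thin, thick below 0.01 m/s and ((x of thin_nose in the frame of gap between 0.015 and 0.048 m and y of thin_nose in the frame of gap between -0.013 and 0.013 m and z of thin_nose in the frame of gap between -0.003 and 0.004 m and angle between the x axis of thin and the x axis of press, either way round below 0.2 rad and angle between each of thin, thick's own z axis and vertical below 0.08 rad and x of thick in the frame of mat between -0.085 and 0.085 m and y of thick in the frame of mat between -0.12 and 0.12 m and z of thick in the frame of mat below 0.008 m and contact force between thin and foot_c0 above 0.4 N and distance of foot_c0 from where it was at the start of the episode below 0.0033 m) or (x of thick_nose in the frame of gap between 0.015 and 0.048 m and y of thick_nose in the frame of gap between -0.013 and 0.013 m and z of thick_nose in the frame of gap between -0.003 and 0.004 m and angle between the x axis of thick and the x axis of press, either way round below 0.2 rad and angle between each of thick, thin's own z axis and vertical below 0.08 rad and x of thin in the frame of mat between -0.085 and 0.085 m and y of thin in the frame of mat between -0.12 and 0.12 m and z of thin in the frame of mat below 0.008 m and contact force between thick and foot_c0 above 0.4 N and distance of foot_c0 from where it was at the start of the episode below 0.0033 m))); the robot touches nothing.
It fails at once if a blade is forced against the press's foot or anvil with more than 40 N (both faces added together) (contact force between any of thin, thick and press above 40 N).
It fails at once if the gripper or arm pushes on the press (over 2 N) (contact force between any of the fingers, the arm and press above 2 N).
It fails at once if the tin is knocked away (over 25 mm) or tipped (distance of tin from where it was at the start of the episode above 0.025 m or angle between tin's own z axis and vertical above 0.5 rad).
It fails at once if the tray is knocked away (over 25 mm) or tipped (distance of tray from where it was at the start of the episode above 0.025 m or angle between tray's own z axis and vertical above 0.5 rad).
It fails at once if the driver is knocked away (over 25 mm) or tipped (distance of driver from where it was at the start of the episode above 0.025 m).
It also fails if it takes over 72 s, if anything falls off the work surface, if the arm or the gripper's body presses on something with over 40 N, if the wrist force passes 120 N, or if a joint passes its speed limit or range.

### The arm

A 6-joint arm with a two-finger parallel gripper is mounted at the origin on the work surface. World frame = base frame: x ahead of the robot, y to its left, z up, the work surface at z = 0. Lengths are in m, angles in degrees, forces in N, time in s.
With the tool pointing down it reaches from about 0.25 to 0.85 m from the base axis. Payload 12.5 kg.
Tool frame: the origin (TCP) lies midway between the tips of the shut fingers; the grasp point (between the pads) lies robot.tcp_to_grasp behind it (robot.tcp_to_grasp is the distance from the TCP to the grasp point, in m); z points along the fingers, x is the direction in which the jaws open and shut, and the axes are right-handed (so a half turn about z gives the same grasp; the last joint's range is limited). The gripper opens to 93 mm and grips with 3 to 60 N. Pads are 15 mm wide; open, the fingers measure 128 mm over their backs; the gripper's body (75 mm by 188 mm) begins 65 mm behind the grasp point.
Start: joints at [-75.206, 20.094, 94.641, -0, 65.266, -4.847], TCP at [0.185, -0.518, 0.219] pointing down, gripper open.
Joint ranges: [-157.81, 157.81], [-45, 120.19], [0.68, 151.7], [-89.99, 269.99], [4.06, 180], [-164.3, 164.3]. Speed limits (degrees/s): [127.2, 127.2, 159.86, 180, 180, 180].

### API

Orientations are given as a 3x3 rotation matrix whose columns are the frame's x, y, z axes.
In Python, from rig import robot gives the robot as it stands. The module is installed in compiled form; this text tells all that it offers.
- The arm moves only by the tool arm_command, never from a script. Its argument "motion" is a list of rows, each a list of 7 numbers: the turn, a rotation vector about the tool's x, y, z as a fraction of full scale, then the shift along the tool's x, y, z as a fraction of full scale, then the gripper's target within -1 to 1 (shut at 1, half-way at 0, fully open at -1). In form: [[wx, wy, wz, tx, ty, tz, grip], ...]. A call has 1 to 20 rows; each row is the pose to reach, as a shift and turn from the pose commanded when the call began, along the tool's axes at that moment, turning the shorter way round; what a row does not reach only later rows make up. Full scale, the value 1, is 0.25 m for a shift and 360 degrees for a turn. A row lasts 1/12 s, in which the tool goes at most 41.7 mm and 7.16 degrees, less where a joint would pass 70% of its speed; a pose out of reach is approached as far as the arm can. A call with a number of a shift or a turn outside -1 to 1 is refused whole. A call with a gripper value outside its range is refused whole. The fingers move at their own pace and stop on an object; "force" is the grip in N (left out, the last holds). Time passes only in rows, so rows that repeat a pose let the fingers close. It gives the time, the measured TCP pose, the force and the opening at its end, in the units of the state.
- robot.state(): the state, without advancing time (a new reading comes with each control period).
- robot.grab_frame(name): name is "scene" or "top"; returns a dict with "image" (480x640x3 uint8, red, green, blue), "fx", "fy", "cx", "cy" (pixels), "rvec" (rotation vector, rad) and "tvec" (3), from world to camera coordinates, as OpenCV has them. Camera axes: x right, y down, z forward; pixel columns grow to the right and rows downward; lengths in m; the calibration is good to about 2 mm. A picture is of the moment at which its call begins. There is no depth.
- robot.finish_job(): hands the job in, once; it reports no verdict.
The state is a dict: "time": time; "q": joint angles; "qd": joint speeds; "joint_efforts": joint torques, N m; "tool_pos": TCP position; "tool_rot": TCP orientation; "contact_force": force on the tool from outside, world axes, zero at the start; "ft_torque": the same for the moment, N m; "width": finger opening in m.
Only numpy, scipy, OpenCV 4.12 (cv2) and the standard library are available. Lean on these libraries where they do the work, as an engineer would, in place of code of your own. Each camera call takes 0.05 s, during which the arm holds its last target.

## Working session

There is one attempt and no reset: what is moved stays moved. The work goes in short steps, Python scripts to look and compute and a tool call to move; the robot and the scene stay as the last step left them, time stands still between calls to the robot, and variables do not carry over. Pictures are saved under pics/ and viewed, and the job is handed in when it is done.

Besides the shell and the picture viewer there is one more tool, called after "Request:" by a JSON object that holds its "api" and its "payload". arm_command: Moves the arm, as the interface text tells. Its arguments: {"type":"object","properties":{"motion":{"type":"array"},"force":{"type":"number"}},"required":["motion"]}

```bash
mkdir -p pics; cat > h.py <<'E'
import numpy as np, cv2
from rig import robot
def cam(n):
    f=robot.grab_frame(n); K=np.array([[f['fx'],0,f['cx']],[0,f['fy'],f['cy']],[0,0,1.]])
    R=cv2.Rodrigues(np.array(f['rvec'],float))[0]; t=np.array(f['tvec'],float).ravel()
    return f['image'],K,R,t
def save(im,name): cv2.imwrite('pics/'+name,cv2.cvtColor(im,cv2.COLOR_RGB2BGR))
def onz(u,v,z,C):
    _,K,R,t=C; d=R.T@np.linalg.solve(K,[u,v,1.]); o=-R.T@t
    return o+d*(z-o[2])/d[2]
def proj(p,C):
    _,K,R,t=C; q=K@(R@np.array(p,float)+t); return q[:2]/q[2]
E
python3 - <<'E'
from h import *
for n in('scene','top'):
    C=cam(n); save(C[0],n+'0.png'); print(n,C[1][0,0],(-C[2].T@C[3]).round(3),C[2].round(2).tolist())
s=robot.state(); print(s['time'],s['tool_pos'],s['tool_rot'],s['width'],s['contact_force'],robot.tcp_to_grasp)
E
```

```text
scene 562.6693661970515 [1.283 0.171 1.197] [[-0.15, 0.99, 0.01], [0.82, 0.13, -0.55], [-0.55, -0.07, -0.84]]
top 454.3617371605626 [0.422 0.086 1.105] [[-0.01, -1.0, -0.02], [-1.0, 0.01, -0.09], [0.09, 0.02, -1.0]]
0.1 [ 0.18480425 -0.51771247  0.21816176] [[ 3.36079743e-01 -9.41833501e-01 -2.50722201e-04]
 [-9.41832991e-01 -3.36079824e-01  9.84023764e-04]
 [-1.01104922e-03 -9.45720132e-05 -9.99999484e-01]] 0.09314122063037975 [0.15183045 0.38668443 0.6460374 ] 0.0188
```

View pics/scene0.png

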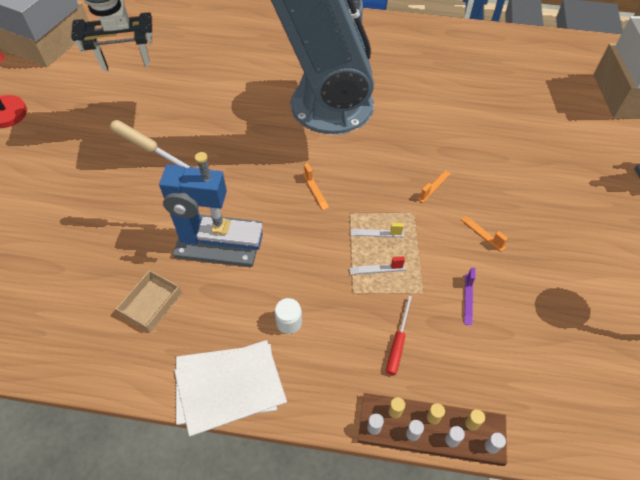

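View pics/top0.png

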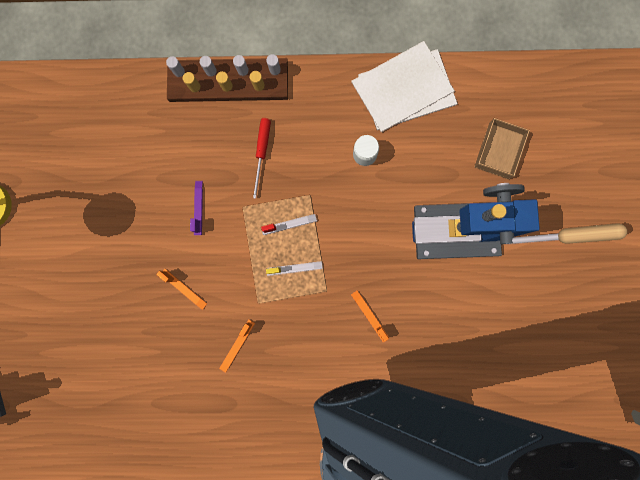

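The pictures show the yellow tab at top (273,270) and the red tab at (268,228), both with noses pointing right (world −y). The press is at (470,230) with its open front facing the mat, and the decoys are orange and purple. Next I'll measure these.

```bash
python3 - <<'E'
from h import *
for n,(a,b,c,d),k in(('top',(185,310,235,335),6),('top',(180,265,405,545),5.5),('scene',(200,310,340,430),6),('scene',(180,270,165,275),7)):
    C=cam(n); im=C[0][a:b,c:d]; im=cv2.resize(im,None,fx=k,fy=k,interpolation=cv2.INTER_CUBIC); save(im,f'c_{n}_{c}.png'); print(im.shape)
T=cam('top');S=cam('scene')
def mask(im,lo,hi,lo2=None,hi2=None):
    h=cv2.cvtColor(im,cv2.COLOR_RGB2HSV); return cv2.inRange(h,lo,hi)
for n,C in(('top',T),('scene',S)):
  for nm,lo,hi in(('yel',(24,120,90),(33,255,255)),('red',(174,150,90),(180,255,255)),('red2',(0,200,90),(4,255,255))):
    m=mask(C[0],lo,hi); nn,l,st,ce=cv2.connectedComponentsWithStats(m)
    for i in range(1,nn):
      if st[i,4]>15: print(n,nm,st[i],ce[i].round(1),onz(*ce[i],.045,C).round(3))
E
```

```text
(750, 600, 3)
(468, 770, 3)
(660, 540, 3)
(630, 770, 3)
top yel [  0 190   5   9  28] [  1.3 194.2] [0.639 0.883 0.045]
top yel [  0 205   5  13  45] [  1.6 210. ] [0.6   0.88  0.045]
top yel [266 268  13   5  48] [271.4 270.2] [0.449 0.235 0.045]
top red2 [256 118  14  41 372] [262.5 137.6] [0.767 0.256 0.045]
top red2 [262 224  13   7  56] [267.9 227.4] [0.55  0.243 0.045]
scene yel [391 223  12  12 117] [396.5 227.9] [0.459 0.232 0.045]
```

View pics/c_top_235.png

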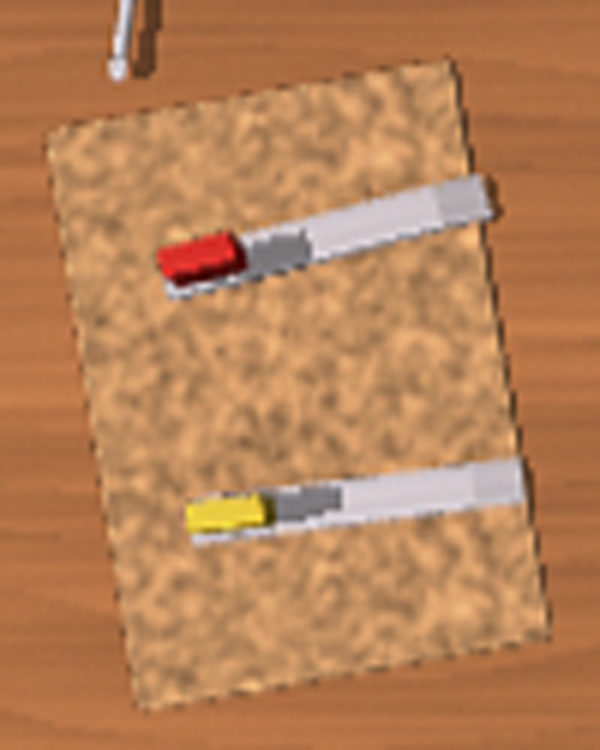

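View pics/c_top_405.png

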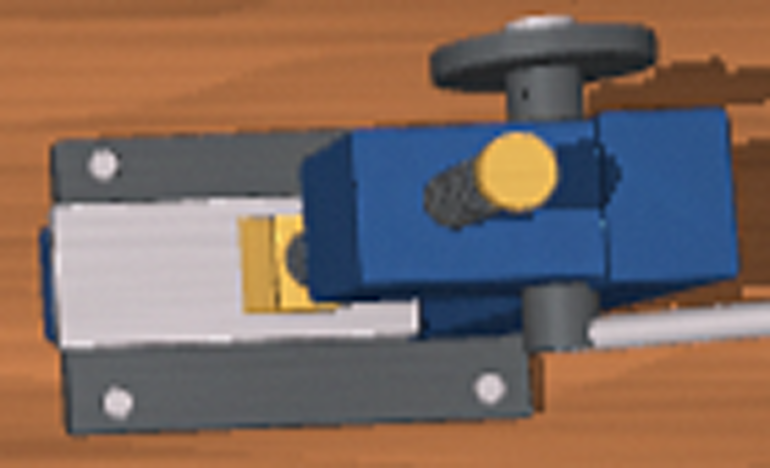

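View pics/c_scene_340.png

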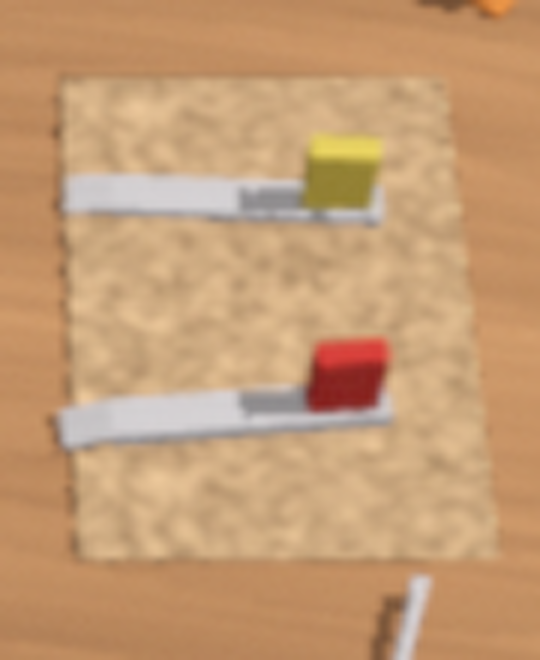

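View pics/c_scene_165.png

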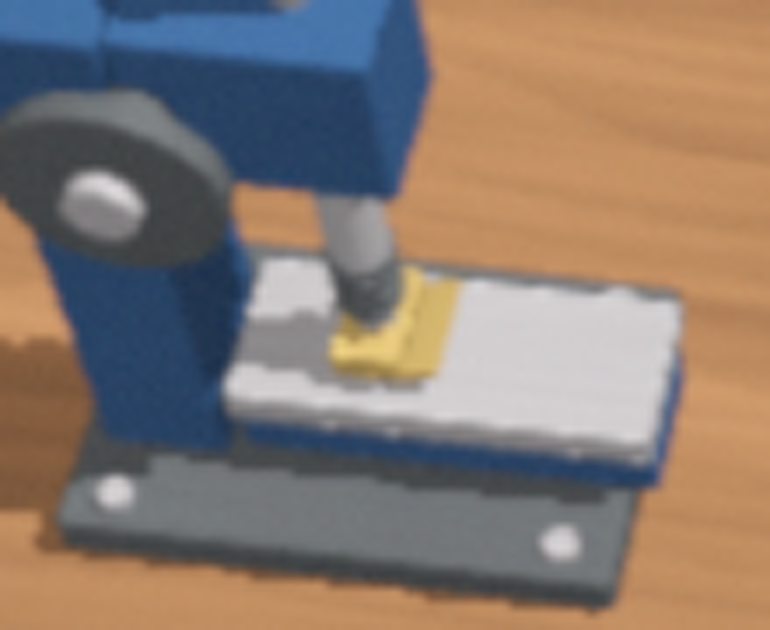

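```bash
python3 - <<'E'
from h import *
T=cam('top');S=cam('scene')
def P(C,x,y,c,a,k,z): return onz(c+(x+.5)/k-.5,a+(y+.5)/k-.5,z,C)[:2]
print('anvil top-view'); A=[P(T,x,y,405,180,5.5,.06) for x,y in((55,205),(63,346),(300,198),(418,333))]
B=[P(S,x,y,165,180,7,.06) for x,y in((682,292),(655,445),(228,385),(255,255))]
print(np.round(A,4).tolist());print(np.round(B,4).tolist())
print('foot top front edge', [P(T,x,y,405,180,5.5,.07).round(4) for x,y in((240,217),(243,310),(273,215),(275,310))])
print('foot scene', [P(S,x,y,165,180,7,.07).round(4) for x,y in((460,282),(435,377),(425,272),(400,372))])
for nm,a,b in(('A',A[0],A[2]),('A2',A[1],A[3]),('B',B[0],B[3]),('B2',B[1],B[2])):
    d=b-a; print(nm,np.degrees(np.arctan2(d[1],d[0])),np.linalg.norm(d))
# blades
def bl(nm,z,top,sc,ttop,tsc):
    print(nm)
    N=[P(T,x,y,235,185,6,z+.002) for x,y in top[:2]]; Ns=[P(S,x,y,340,200,6,z+.002) for x,y in sc[:2]]
    th=z+(.005 if nm=='yel' else .0075)
    print(' nose top',np.mean(N,0).round(4),'scene',np.mean(Ns,0).round(4))
    print(' tabtop  ',np.mean([P(T,x,y,235,185,6,th+.04) for x,y in ttop],0).round(4),'scene',np.mean([P(S,x,y,340,200,6,th+.04) for x,y in tsc],0).round(4))
    tl=P(T,*top[2],235,185,6,th);print(' tailcorner',tl.round(4),'scene',P(S,*sc[2],340,200,6,th).round(4))
bl('yel',.004,[(522,460),(525,502),(196,546)],[(64,176),(66,213),(381,222)],[(186,503),(264,493),(272,516),(190,530)],[(312,136),(381,139),(379,158),(309,154)])
bl('red',.004,[(482,175),(494,216),(170,299)],[(58,412),(66,447),(391,420)],[(159,248),(233,233),(243,254),(166,275)],[(320,343),(387,340),(384,353),(315,360)])
print('mat',[P(T,x,y,235,185,6,.004).round(4) for x,y in((48,130),(452,60),(548,638),(138,708))])
E
```

```text
anvil top-view
[[0.5676, -0.0994], [0.5081, -0.101], [0.5691, -0.2021], [0.5115, -0.2489]]
[[0.5037, -0.0997], [0.5686, -0.0949], [0.568, -0.2468], [0.5123, -0.2529]]
foot top front edge [array([ 0.5601, -0.1742]), array([ 0.5212, -0.174 ]), array([ 0.5607, -0.1879]), array([ 0.521 , -0.1872])]
foot scene [array([ 0.5189, -0.1751]), array([ 0.5596, -0.1737]), array([ 0.5166, -0.1883]), array([ 0.5595, -0.1861])]
A -89.18084579193368 0.10265084767363085
A2 -88.6697916130269 0.14793185114625873
B -86.77722081726418 0.15343298129267208
B2 -90.23272197865859 0.15190560002897951
yel
 nose top [0.4617 0.118 ] scene [0.4632 0.1185]
 tabtop   [0.4502 0.2314] scene [0.45   0.2327]
 tailcorner [0.4371 0.2498] scene [0.4577 0.2532]
red
 nose top [0.5779 0.1312] scene [0.579  0.1325]
 tabtop   [0.5507 0.2418] scene [0.5504 0.2435]
 tailcorner [0.5368 0.26  ] scene [0.5564 0.2648]
mat [array([0.6079, 0.3114]), array([0.6344, 0.1454]), array([0.3986, 0.1089]), array([0.3727, 0.2739])]
```

```bash
cat >> h.py <<'E'
from scipy.spatial.transform import Rotation as Ro
def Rt(yaw):  # tool down, tool x at yaw deg
    a=np.radians(yaw); x=np.array([np.cos(a),np.sin(a),0]); z=np.array([0,0,-1.]); return np.c_[x,np.cross(z,x),z]
def row(p,yaw,p0=None,R0=None):
    s=robot.state(); R0=np.array(s['tool_rot']) if R0 is None else R0; p0=np.array(s['tool_pos']) if p0 is None else np.array(p0)
    w=Ro.from_matrix(R0.T@Rt(yaw)).as_rotvec(degrees=True)/360; t=R0.T@(np.array(p)-p0)/.25
    print('row',w.round(4),t.round(4))
def st():
    s=robot.state(); R=np.array(s['tool_rot']); print('t',round(s['time'],2),'p',np.array(s['tool_pos']).round(4),'yaw',np.degrees(np.arctan2(R[1,0],R[0,0])).round(2),'tilt',R[2,:2].round(4),'F',np.array(s['contact_force']).round(2),'w',round(s['width'],4),'q',np.array(s['q']).round(1))
E
python3 - <<'E'
from h import *
st(); row([.45,.232,.219],6.3)
C=cam('top'); print(onz(625,232,.3,C),onz(500,190,.2,C),onz(395,385,.2,C))
E
```

```text
t 0.5 p [ 0.1849 -0.518   0.2186] yaw -70.36 tilt [-0.0001  0.    ] F [-0.17  0.65  0.25] w 0.0929 q [-75.2  20.1  94.6  -0.   65.3  -4.8]
row [-0.      0.     -0.2129] [-2.4687e+00 -2.0072e+00 -1.5000e-03]
[ 0.50187837 -0.42571669  0.3       ] [ 0.60000955 -0.2471928   0.2       ] [ 0.22007177 -0.02700061  0.2       ]
```

Request:
{"api": "arm_command", "payload": {"motion": [[0,0,0,-0.82,-0.67,0,-1],[0,0,0,-0.82,-0.67,0,-1],[0,0,0,-0.82,-0.67,0,-1],[0,0,0,-0.82,-0.67,0,-1],[0,0,0,-0.82,-0.67,0,-1],[0,0,0,-0.82,-0.67,0,-1],[0,0,0,-0.82,-0.67,0,-1],[0,0,0,-0.82,-0.67,0,-1]]}}

```text
time: 1.22
tool_pos: [0.2743, -0.2661, 0.2189]
tool_rot: [[0.339, -0.941, 0.0], [-0.941, -0.339, 0.0], [0.0, -0.0, -1.0]]
contact_force: [0.0, -0.5, 0.6]
width: 0.093
```

Request:
{"api": "arm_command", "payload": {"motion": [[0,0,0,-0.82,-0.67,0,-0.3],[0,0,0,-0.82,-0.67,0,-0.3],[0,0,0,-0.82,-0.67,0,-0.3],[0,0,0,-0.82,-0.67,0,-0.3],[0,0,0,-0.82,-0.67,0,-0.3],[0,0,0,-0.82,-0.67,0,-0.3],[0,0,0,-0.82,-0.67,0,-0.3],[0,0,0,-0.82,-0.67,0,-0.3]]}}

```text
time: 1.88
tool_pos: [0.3637, -0.0174, 0.2188]
tool_rot: [[0.34, -0.941, 0.001], [-0.941, -0.34, 0.0], [0.0, -0.001, -1.0]]
contact_force: [0.7, -0.8, 0.8]
width: 0.0606
```

```bash
python3 - <<'E'
from h import *
st(); row([.45,.232,.1],6.3)
E
```

```text
t 1.88 p [ 0.3637 -0.0174  0.2188] yaw -70.15 tilt [ 0.0001 -0.0007] F [ 0.68 -0.76  0.8 ] w 0.0606 q [-1.010e+01 -1.000e-01  1.194e+02  0.000e+00  6.070e+01  6.010e+01]
row [-1.000e-04 -1.000e-04 -2.124e-01] [-0.8211 -0.6631  0.4756]
```

Request:
{"api": "arm_command", "payload": {"motion": [[0,0,-0.2124,-0.82,-0.663,0.1,-0.3],[0,0,-0.2124,-0.82,-0.663,0.1,-0.3],[0,0,-0.2124,-0.82,-0.663,0.1,-0.3],[0,0,-0.2124,-0.82,-0.663,0.1,-0.3],[0,0,-0.2124,-0.82,-0.663,0.1,-0.3],[0,0,-0.2124,-0.82,-0.663,0.1,-0.3],[0,0,-0.2124,-0.82,-0.663,0.1,-0.3],[0,0,-0.2124,-0.82,-0.663,0.1,-0.3],[0,0,-0.2124,-0.82,-0.663,0.1,-0.3],[0,0,-0.2124,-0.82,-0.663,0.1,-0.3],[0,0,-0.2124,-0.82,-0.663,0.1,-0.3],[0,0,-0.2124,-0.82,-0.663,0.475,-0.3],[0,0,-0.2124,-0.82,-0.663,0.475,-0.3],[0,0,-0.2124,-0.82,-0.663,0.475,-0.3],[0,0,-0.2124,-0.82,-0.663,0.475,-0.3],[0,0,-0.2124,-0.82,-0.663,0.475,-0.3]]}}

```text
time: 3.22
tool_pos: [0.4507, 0.229, 0.1008]
tool_rot: [[0.994, 0.106, 0.0], [0.106, -0.994, -0.0], [0.0, 0.0, -1.0]]
contact_force: [0.0, -0.1, 0.0]
width: 0.0603
```

```bash
python3 - <<'E'
from h import *
st(); row([.45,.232,.018],6.3)
S=cam('scene');save(cv2.resize(S[0][150:330,280:480],None,fx=3,fy=3),'s1.png')
E
```

```text
t 3.22 p [0.4507 0.229  0.1008] yaw 6.06 tilt [0.     0.0001] F [ 0.04 -0.1   0.03] w 0.0603 q [ 21.7  24.8 107.   -0.   48.1  15.6]
row [ 0.     -0.     -0.0007] [-0.0017 -0.0123  0.3311]
```

View pics/s1.png

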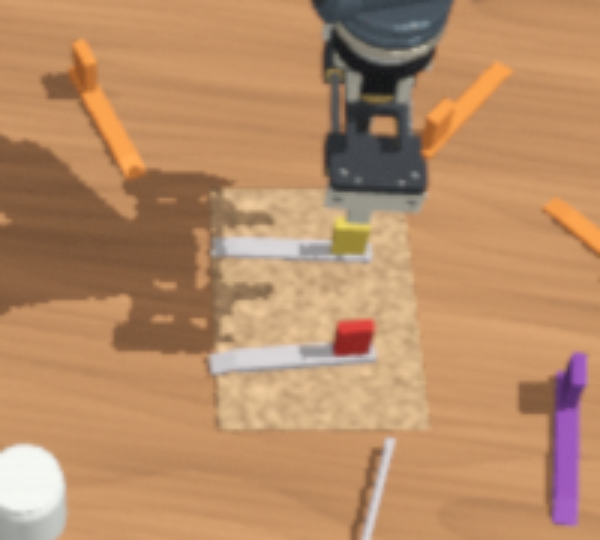

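Gripper is above the yellow tab. Descend and grip.

Request:
{"api": "arm_command", "payload": {"motion": [[0,0,-0.0007,-0.002,-0.012,0.12,-0.3],[0,0,-0.0007,-0.002,-0.012,0.2,-0.3],[0,0,-0.0007,-0.002,-0.012,0.26,-0.3],[0,0,-0.0007,-0.002,-0.012,0.3,-0.3],[0,0,-0.0007,-0.002,-0.012,0.323,-0.3],[0,0,-0.0007,-0.002,-0.012,0.323,-0.3],[0,0,-0.0007,-0.002,-0.012,0.323,-0.3]]}}

```text
time: 3.85
tool_pos: [0.4497, 0.2327, 0.0202]
tool_rot: [[0.994, 0.111, 0.001], [0.111, -0.994, 0.001], [0.001, -0.0, -1.0]]
contact_force: [0.4, 0.1, 0.6]
width: 0.0603
```

Request:
{"api": "arm_command", "payload": {"motion": [[0,0,0,0,0,0,1],[0,0,0,0,0,0,1],[0,0,0,0,0,0,1],[0,0,0,0,0,0,1],[0,0,0,0,0,0,1],[0,0,0,0,0,0,1],[0,0,0,0,0,0,1],[0,0,0,0,0,0,1]], "force": 40}}

```text
time: 4.52
tool_pos: [0.4491, 0.2325, 0.0192]
tool_rot: [[0.994, 0.111, 0.0], [0.111, -0.994, 0.0], [0.0, -0.0, -1.0]]
contact_force: [2.7, 0.6, -0.3]
width: 0.0116
```

```bash
python3 - <<'E'
from h import *
st()
E
```

```text
t 4.52 p [0.4491 0.2325 0.0192] yaw 6.36 tilt [ 0.0002 -0.    ] F [ 2.7   0.56 -0.34] w 0.0116 q [ 22.1  33.1 108.9  -0.   38.   15.7]
```

Request:
{"api": "arm_command", "payload": {"motion": [[0,0,0,0,0,-0.06,1],[0,0,0,0,0,-0.14,1],[0,0,0,0,0,-0.24,1],[0,0,0,0,0,-0.36,1],[0,0,0,0,0,-0.44,1],[0,0,0,0,0,-0.48,1],[0,0,0,0,0,-0.48,1]]}}

```text
time: 5.1
tool_pos: [0.4498, 0.2328, 0.1408]
tool_rot: [[0.994, 0.111, 0.003], [0.111, -0.994, 0.001], [0.003, -0.001, -1.0]]
contact_force: [-0.2, 0.3, -0.7]
width: 0.0116
```

```bash
python3 - <<'E'
from h import *
st(); row([.535,-.0136,.139],1.3)
S=cam('scene');save(cv2.resize(S[0][130:310,260:480],None,fx=3.5,fy=3.3),'s2.png')
E
```

```text
t 5.1 p [0.4498 0.2328 0.1408] yaw 6.36 tilt [ 0.003  -0.0009] F [-0.2   0.31 -0.7 ] w 0.0116 q [ 22.1  21.3 105.4   0.   53.1  15.7]
row [-0.0002 -0.0005  0.014 ] [0.2297 1.0174 0.0068]
```

View pics/s2.png

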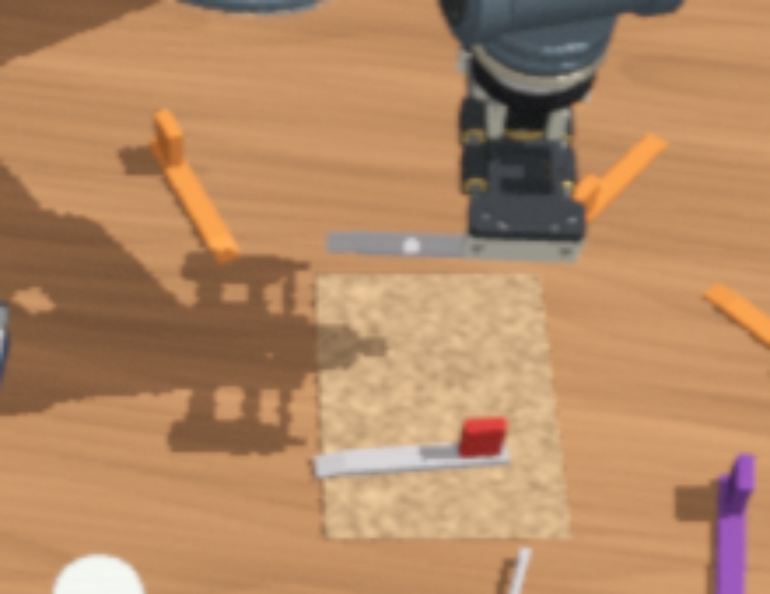

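Blade held level. Travel to the front of the press.

Request:
{"api": "arm_command", "payload": {"motion": [[0,0,0.014,0.03,0.1,0,1],[0,0,0.014,0.07,0.23,0,1],[0,0,0.014,0.11,0.36,0,1],[0,0,0.014,0.15,0.49,0,1],[0,0,0.014,0.19,0.62,0,1],[0,0,0.014,0.21,0.75,0,1],[0,0,0.014,0.225,0.86,0,1],[0,0,0.014,0.23,0.92,0,1],[0,0,0.014,0.23,0.96,0,1],[0,0,0.014,0.23,0.98,0,1],[0,0,0.014,0.23,0.98,0,1],[0,0,0.014,0.23,0.98,0,1]]}}

```text
time: 6.15
tool_pos: [0.5328, -0.004, 0.1385]
tool_rot: [[1.0, 0.023, -0.001], [0.023, -1.0, 0.0], [-0.001, -0.0, -1.0]]
contact_force: [-0.1, 0.3, -0.8]
width: 0.0119
```

```bash
python3 - <<'E'
from h import *
st(); row([.535,-.0136,.085],1.3)
S=cam('scene');save(cv2.resize(S[0][130:280,160:360],None,fx=4,fy=4),'s3.png')
S=cam('top');save(cv2.resize(S[0][170:310,330:530],None,fx=4,fy=4),'t3.png')
E
```

```text
t 6.15 p [ 0.5328 -0.004   0.1385] yaw 1.33 tilt [-0.001  -0.0003] F [-0.09  0.3  -0.85] w 0.0119 q [ -5.4  24.  101.5   0.   54.5  -6.8]
row [-0.      0.0002  0.0001] [0.008  0.0387 0.2141]
```

View pics/s3.png

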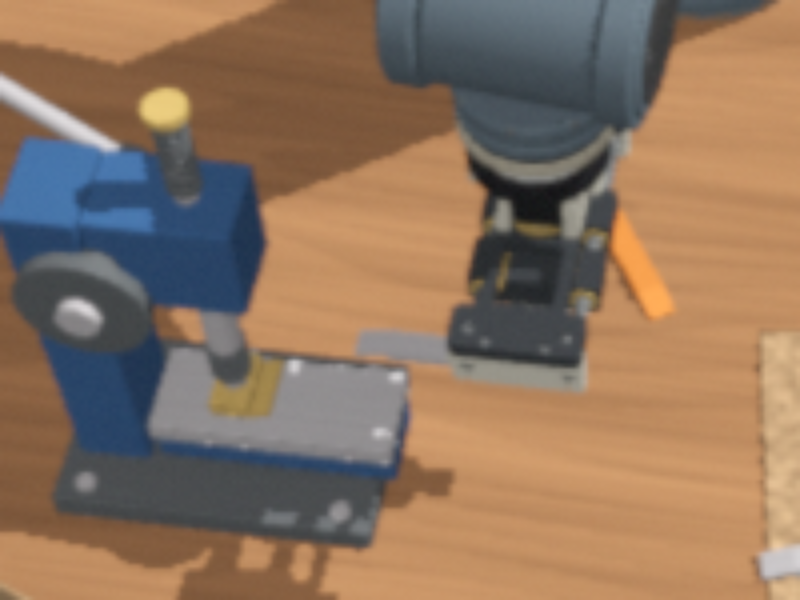

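View pics/t3.png

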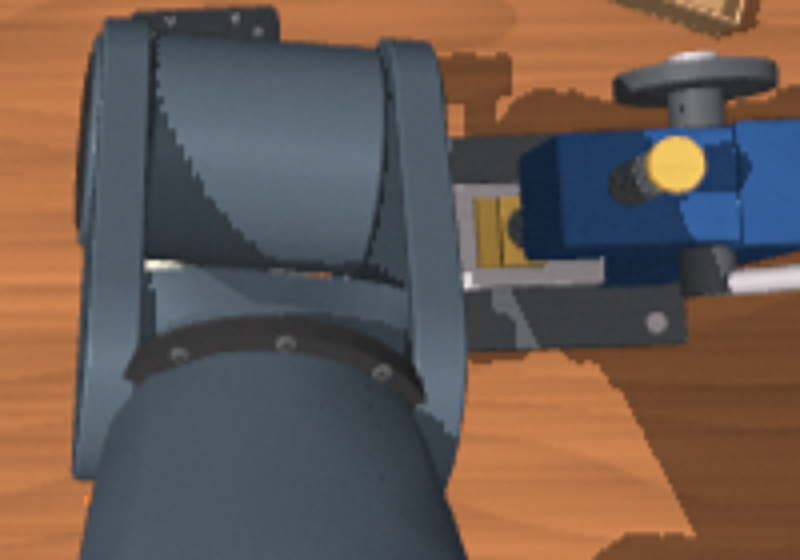

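```bash
python3 - <<'E'
from h import *
T=cam('top');S=cam('scene')
for h in(.3,.35,.4,.45,.5): 
    print(h,((proj([.533,-.004,h],T)-[330,170])*4).round(),((proj([.533,-.004,h],S)-[160,130])*4).round(), ((proj([.533,-.08,h],T)-[330,170])*4).round(),((proj([.533,-.08,h],S)-[160,130])*4).round())
print((proj([.5355,-.0040-.115,.1385-.0152],S)-[160,130])*4, 'nose pred')
# nose measure
print(onz(160+357/4,130+344/4,.1255,S))
E
```

```text
0.3 [219. 192.] [537. 166.] [390. 189.] [394. 148.]
0.35 [232. 175.] [533. 101.] [415. 173.] [385.  82.]
0.4 [247. 156.] [529.  30.] [442. 154.] [375.  12.]
0.45 [264. 135.] [525. -46.] [474. 132.] [365. -65.]
0.5 [284. 110.] [ 520. -128.] [511. 106.] [ 353. -147.]
[355.102055   341.69803095] nose pred
[ 0.53848414 -0.11692457  0.1255    ]
```

```bash
python3 - <<'E'
from h import *
T=cam('top');S=cam('scene')
# knob top centre: top crop (518,170)/5.5+(405,180); scene s3 crop(165,105)/4+(160,130)
def ray(u,v,C):
    d=C[2].T@np.linalg.solve(C[1],[u,v,1.]); return -C[2].T@C[3],d/np.linalg.norm(d)
def tri(a,b):
    o1,d1=ray(*a,T);o2,d2=ray(*b,S); s=np.linalg.lstsq(np.c_[d1,-d2],o2-o1,rcond=None)[0]
    return ((o1+s[0]*d1+o2+s[1]*d2)/2).round(4), np.linalg.norm(o1+s[0]*d1-o2-s[1]*d2).round(4)
print('knob',tri((405+518/5.5,180+170/5.5),(160+165/4,130+103/4)))
# wrist cylinder far right edge: outer plate. top crop t3 corner top-right (437,48); scene lower-left (385,78)
print('plate x+ bottom',tri((330+440/4,170+60/4),(160+390/4,130+75/4)))
E
```

```text
knob (array([ 0.5394, -0.1985,  0.3208]), np.float64(0.0021))
plate x+ bottom (array([ 0.5696, -0.0726,  0.3984]), np.float64(0.0162))
```

Knob triangulates to the gap position, at x,y = (0.539,-0.1985), with its top at 0.32. The wrist housing reaches about 70 mm ahead of the TCP, so I'll keep nose travel near +20 mm. Lowering with the nose over the anvil.

```bash
python3 - <<'E'
from h import *
row([.5352,-.0180,.081],1.3)
E
```

```text
row [-0.     -0.      0.0002] [0.0066 0.0558 0.2327]
```

Request:
{"api": "arm_command", "payload": {"motion": [[0,0,0,0.007,0.05,0.04,1],[0,0,0,0.007,0.056,0.1,1],[0,0,0,0.007,0.056,0.16,1],[0,0,0,0.007,0.056,0.2,1],[0,0,0,0.007,0.056,0.22,1],[0,0,0,0.007,0.056,0.232,1],[0,0,0,0.007,0.056,0.232,1],[0,0,0,0.007,0.056,0.232,1]]}}

```text
time: 7.12
tool_pos: [0.5356, -0.0187, 0.0815]
tool_rot: [[1.0, 0.023, 0.001], [0.023, -1.0, -0.0], [0.001, 0.0, -1.0]]
contact_force: [0.7, 0.2, -0.9]
width: 0.0117
```

```bash
python3 - <<'E'
from h import *
st()
S=cam('scene');save(cv2.resize(S[0][100:280,160:360],None,fx=4,fy=3.3),'s4.png')
E
```

```text
t 7.12 p [ 0.5356 -0.0187  0.0815] yaw 1.32 tilt [0.0006 0.0001] F [ 0.72  0.19 -0.88] w 0.0117 q [ -7.   29.2 103.2   0.   47.6  -8.3]
```

View pics/s4.png

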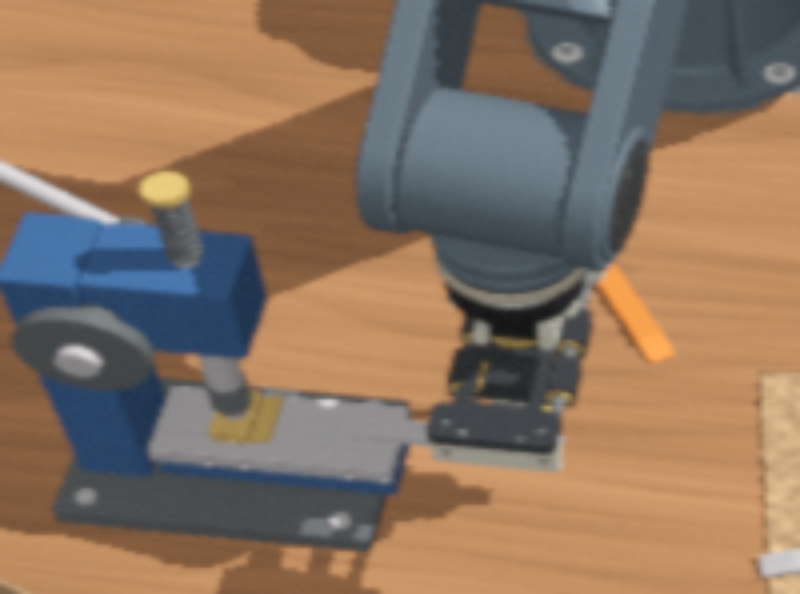

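Request:
{"api": "arm_command", "payload": {"motion": [[0,0,0,0,0,0.006,1],[0,0,0,0,0,0.012,1],[0,0,0,0,0,0.016,1],[0,0,0,0,0,0.018,1],[0,0,0,0,0,0.018,1],[0,0,0,0,0,0.018,1]]}}

```text
time: 7.67
tool_pos: [0.5353, -0.0186, 0.0766]
tool_rot: [[1.0, 0.023, -0.0], [0.023, -1.0, 0.0], [-0.0, -0.0, -1.0]]
contact_force: [0.1, -0.7, -0.9]
width: 0.0121
```

Request:
{"api": "arm_command", "payload": {"motion": [[0,0,0,0,0,0.004,1],[0,0,0,0,0,0.004,1],[0,0,0,0,0,0.004,1]]}}

```text
time: 7.92
tool_pos: [0.5353, -0.0186, 0.0756]
tool_rot: [[1.0, 0.023, -0.0], [0.023, -1.0, 0.0], [-0.0, -0.0, -1.0]]
contact_force: [-0.8, 0.0, -0.5]
width: 0.0116
```

Request:
{"api": "arm_command", "payload": {"motion": [[0,0,0,0,0,0.002,1],[0,0,0,0,0,0.002,1],[0,0,0,0,0,0.002,1]]}}

```text
time: 8.17
tool_pos: [0.5353, -0.0186, 0.0751]
tool_rot: [[1.0, 0.023, 0.0], [0.023, -1.0, 0.0], [0.0, -0.0, -1.0]]
contact_force: [0.2, 0.2, -1.2]
width: 0.0118
```

Request:
{"api": "arm_command", "payload": {"motion": [[0,0,0,0,0,0.002,1],[0,0,0,0,0,0.002,1],[0,0,0,0,0,0.002,1]]}}

```text
time: 8.42
tool_pos: [0.5355, -0.0185, 0.0749]
tool_rot: [[1.0, 0.023, 0.0], [0.023, -1.0, -0.0], [0.0, 0.0, -1.0]]
contact_force: [-0.2, 1.4, 4.2]
width: 0.0116
```

Request:
{"api": "arm_command", "payload": {"motion": [[0,0,0,0,0,0.002,1],[0,0,0,0,0,0.002,1],[0,0,0,0,0,0.002,1]]}}

```text
time: 8.67
tool_pos: [0.5357, -0.0185, 0.0745]
tool_rot: [[1.0, 0.023, 0.001], [0.023, -1.0, -0.0], [0.001, 0.0, -1.0]]
contact_force: [-1.7, 2.3, 5.2]
width: 0.0115
```

Anvil contact at z≈0.0749. Ease off 0.5 mm and slide along to just before the lip.

Request:
{"api": "arm_command", "payload": {"motion": [[0,0,0,0,0.0,-0.002,1],[0,0,0,0,0.02,-0.002,1],[0,0,0,0,0.04,-0.002,1],[0,0,0,0,0.06,-0.002,1],[0,0,0,0,0.08,-0.002,1],[0,0,0,0,0.1,-0.002,1],[0,0,0,0,0.12,-0.002,1],[0,0,0,0,0.14,-0.002,1],[0,0,0,0,0.14,-0.002,1]]}}

```text
time: 9.42
tool_pos: [0.5364, -0.0548, 0.0749]
tool_rot: [[1.0, 0.022, 0.001], [0.022, -1.0, -0.0], [0.001, 0.0, -1.0]]
contact_force: [-0.3, -0.9, 3.6]
width: 0.012
```

```bash
python3 - <<'E'
from h import *
st()
S=cam('scene');save(cv2.resize(S[0][120:270,160:310],None,fx=5,fy=4),'s5.png')
E
```

```text
t 9.42 p [ 0.5364 -0.0548  0.0749] yaw 1.28 tilt [0.0006 0.0003] F [-0.25 -0.93  3.55] w 0.012 q [-10.8  30.1 102.9  -0.   47.  -12. ]
```

View pics/s5.png

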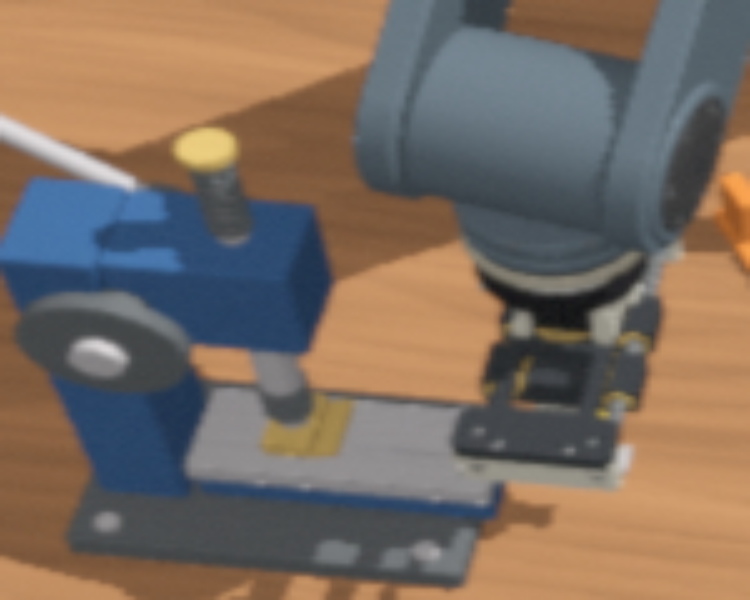

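Request:
{"api": "arm_command", "payload": {"motion": [[0,0,0,0,0.012,-0.001,1],[0,0,0,0,0.024,-0.001,1],[0,0,0,0,0.036,-0.001,1],[0,0,0,0,0.048,-0.001,1],[0,0,0,0,0.056,-0.001,1]]}}

```text
time: 9.88
tool_pos: [0.5365, -0.0678, 0.075]
tool_rot: [[1.0, 0.023, 0.0], [0.023, -1.0, 0.0], [0.0, -0.0, -1.0]]
contact_force: [0.5, 3.9, 5.6]
width: 0.0118
```

Request:
{"api": "arm_command", "payload": {"motion": [[0,0,0,0,0.01,0,1],[0,0,0,0,0.02,0,1],[0,0,0,0,0.03,0,1]]}}

```text
time: 10.13
tool_pos: [0.5367, -0.0751, 0.075]
tool_rot: [[1.0, 0.023, 0.0], [0.023, -1.0, 0.0], [0.0, -0.0, -1.0]]
contact_force: [-0.2, 5.1, 7.0]
width: 0.0116
```

Request:
{"api": "arm_command", "payload": {"motion": [[0,0,0,0,0.01,0,1],[0,0,0,0,0.02,0,1],[0,0,0,0,0.03,0,1]]}}

```text
time: 10.38
tool_pos: [0.5368, -0.0826, 0.075]
tool_rot: [[1.0, 0.023, 0.0], [0.023, -1.0, 0.001], [0.0, -0.001, -1.0]]
contact_force: [-0.5, 4.4, 6.2]
width: 0.012
```

```bash
python3 - <<'E'
from h import *
st()
E
```

```text
t 10.38 p [ 0.5368 -0.0826  0.075 ] yaw 1.3 tilt [ 0.0001 -0.0006] F [-0.49  4.44  6.19] w 0.012 q [-13.7  30.4 102.2   0.   47.4 -15. ]
```

Request:
{"api": "arm_command", "payload": {"motion": [[0,0,0,0,0,-0.0015,1],[0,0,0,0,0,-0.0025,1],[0,0,0,0,0,-0.0025,1],[0,0,0,0,0,-0.0025,1]]}}

```text
time: 10.72
tool_pos: [0.5364, -0.0826, 0.0752]
tool_rot: [[1.0, 0.023, -0.001], [0.023, -1.0, 0.0], [-0.001, -0.0, -1.0]]
contact_force: [0.5, 0.5, -1.2]
width: 0.0118
```

```bash
python3 - <<'E'
from h import *
st()
S=cam('scene');save(cv2.resize(S[0][120:270,160:310],None,fx=5,fy=4),'s6.png')
st()
E
```

```text
t 10.72 p [ 0.5364 -0.0826  0.0752] yaw 1.32 tilt [-0.0009 -0.0001] F [ 0.48  0.47 -1.23] w 0.0118 q [-13.7  30.4 102.2  -0.   47.4 -15. ]
t 10.77 p [ 0.5365 -0.0826  0.0752] yaw 1.32 tilt [-0.0006 -0.0001] F [ 0.24  0.42 -0.66] w 0.012 q [-13.7  30.4 102.2  -0.   47.4 -15. ]
```

View pics/s6.png

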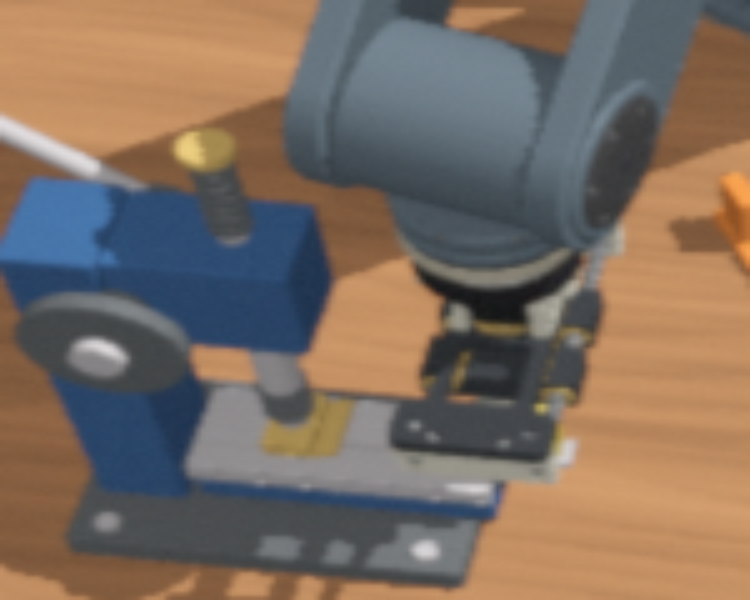

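Request:
{"api": "arm_command", "payload": {"motion": [[0,0,0,0,0.01,0,1],[0,0,0,0,0.02,0,1],[0,0,0,0,0.03,0,1]]}}

```text
time: 11.02
tool_pos: [0.5369, -0.0903, 0.0755]
tool_rot: [[1.0, 0.023, -0.0], [0.023, -1.0, -0.0], [-0.0, -0.0, -1.0]]
contact_force: [0.1, -0.0, -2.1]
width: 0.0116
```

Request:
{"api": "arm_command", "payload": {"motion": [[0,0,0,0,0.01,0,1],[0,0,0,0,0.02,0,1],[0,0,0,0,0.03,0,1]]}}

```text
time: 11.27
tool_pos: [0.537, -0.0978, 0.0754]
tool_rot: [[1.0, 0.023, -0.0], [0.023, -1.0, 0.0], [-0.0, -0.0, -1.0]]
contact_force: [0.4, 1.1, -3.0]
width: 0.0119
```

Request:
{"api": "arm_command", "payload": {"motion": [[0,0,0,0,0.008,0,1],[0,0,0,0,0.016,0,1],[0,0,0,0,0.024,0,1]]}}

```text
time: 11.52
tool_pos: [0.5371, -0.1037, 0.0754]
tool_rot: [[1.0, 0.023, -0.0], [0.023, -1.0, 0.0], [-0.0, -0.0, -1.0]]
contact_force: [0.0, 1.0, -2.7]
width: 0.0118
```

```bash
python3 - <<'E'
from h import *
st()
S=cam('scene');save(cv2.resize(S[0][120:270,160:310],None,fx=5,fy=4),'s7.png')
st()
T=cam('top');save(cv2.resize(T[0][180:270,400:550],None,fx=5,fy=5),'t7.png')
E
```

```text
t 11.52 p [ 0.5371 -0.1037  0.0754] yaw 1.31 tilt [-0.0004 -0.0002] F [ 0.04  1.05 -2.73] w 0.0118 q [-15.8  30.7 101.6   0.   47.7 -17.1]
t 11.57 p [ 0.5372 -0.1039  0.0754] yaw 1.31 tilt [-0.0002 -0.0001] F [ 0.72  0.75 -4.28] w 0.0115 q [-15.8  30.7 101.6   0.   47.7 -17.1]
```

View pics/s7.png

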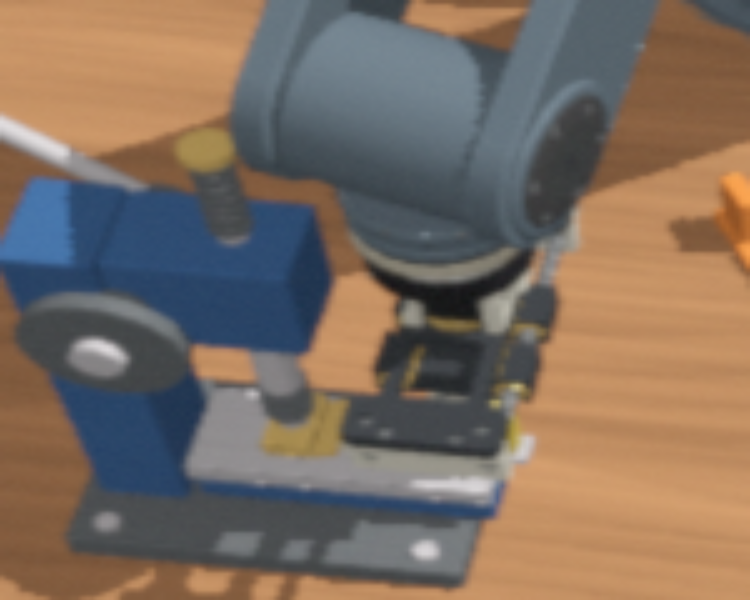

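View pics/t7.png

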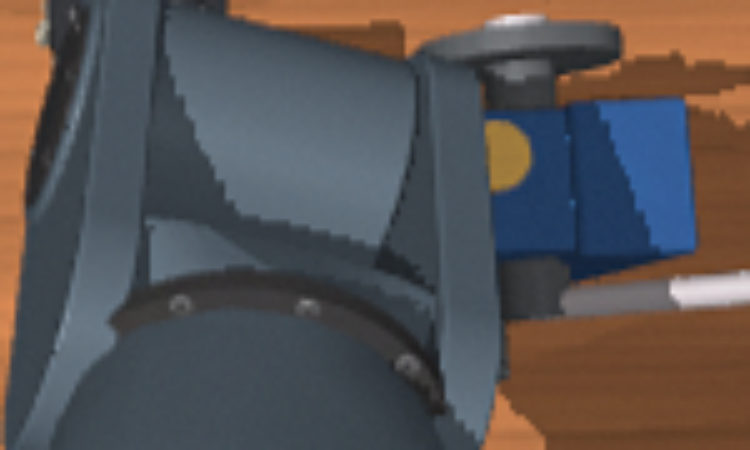

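Request:
{"api": "arm_command", "payload": {"motion": [[0,0,0,0,0.006,0.001,1],[0,0,0,0,0.006,0.001,1],[0,0,0,0,0.006,0.001,1]]}}

```text
time: 11.87
tool_pos: [0.5373, -0.1053, 0.0752]
tool_rot: [[1.0, 0.023, 0.0], [0.023, -1.0, -0.0], [0.0, 0.0, -1.0]]
contact_force: [0.3, -2.1, -3.8]
width: 0.0117
```

Request:
{"api": "arm_command", "payload": {"motion": [[0,0,0,0,0,0.001,1],[0,0,0,0,0,0.001,1],[0,0,0,0,0,0.001,1]]}}

```text
time: 12.12
tool_pos: [0.5374, -0.1051, 0.0751]
tool_rot: [[1.0, 0.023, 0.0], [0.023, -1.0, -0.0], [0.0, 0.0, -1.0]]
contact_force: [-0.2, -1.2, -2.5]
width: 0.0117
```

```bash
python3 - <<'E'
from h import *
st();print(robot.state()['ft_torque'])
E
```

```text
t 12.12 p [ 0.5374 -0.1051  0.0751] yaw 1.32 tilt [0.0003 0.0002] F [-0.19 -1.17 -2.49] w 0.0117 q [-15.9  30.8 101.6  -0.   47.7 -17.3]
[-0.05937354 -0.08762821  0.00063605]
```

The reading is ambiguous: Fz is about −3 N and drag is only about 1 N. I'll let go so the blade settles flat, regrip it, and measure the drag with a short pull.

Request:
{"api": "arm_command", "payload": {"motion": [[0,0,0,0,0,0,0.4],[0,0,0,0,0,0,0.4],[0,0,0,0,0,0,0.4],[0,0,0,0,0,0,0.4],[0,0,0,0,0,0,0.4],[0,0,0,0,0,0,0.4]]}}

```text
time: 12.62
tool_pos: [0.5373, -0.1051, 0.0751]
tool_rot: [[1.0, 0.023, 0.0], [0.023, -1.0, -0.0], [0.0, 0.0, -1.0]]
contact_force: [1.4, 0.2, 0.6]
width: 0.0278
```

```bash
python3 - <<'E'
from h import *
st()
S=cam('scene');save(cv2.resize(S[0][190:265,180:300],None,fx=6,fy=6,interpolation=cv2.INTER_CUBIC),'s8.png')
E
```

```text
t 12.62 p [ 0.5373 -0.1051  0.0751] yaw 1.32 tilt [0.0001 0.    ] F [1.35 0.18 0.55] w 0.0278 q [-15.9  30.8 101.6   0.   47.7 -17.3]
```

View pics/s8.png

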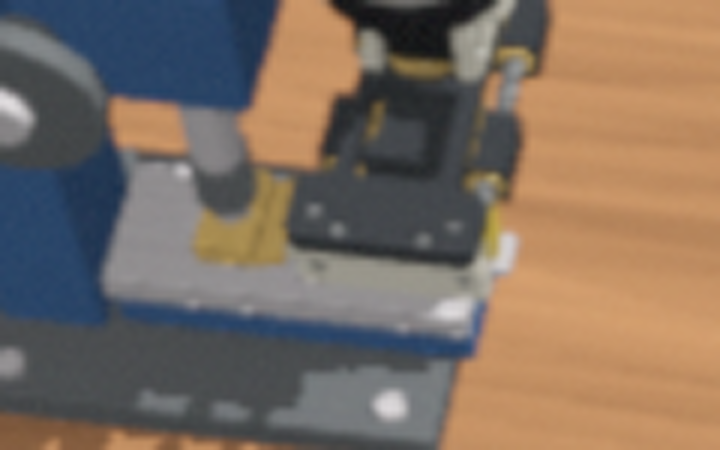

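Request:
{"api": "arm_command", "payload": {"motion": [[0,0,0,0,0,0,1],[0,0,0,0,0,0,1],[0,0,0,0,0,0,1],[0,0,0,0,0,0,1],[0,0,0,0,0,0,1]]}}

```text
time: 13.08
tool_pos: [0.5373, -0.1051, 0.075]
tool_rot: [[1.0, 0.023, 0.0], [0.023, -1.0, 0.0], [0.0, -0.0, -1.0]]
contact_force: [0.5, -0.8, 0.0]
width: 0.0116
```

```bash
python3 - <<'E'
from h import *
st();print(robot.state()['ft_torque'])
S=cam('scene');print(onz(180+518/6,190+245/6,.065,S))
st();print(robot.state()['ft_torque'])
E
```

```text
t 13.08 p [ 0.5373 -0.1051  0.075 ] yaw 1.32 tilt [ 0. -0.] F [ 0.5  -0.76  0.04] w 0.0116 q [-15.9  30.8 101.6   0.   47.7 -17.3]
[ 0.02863831 -0.06933955 -0.01971504]
[ 0.53340563 -0.08193616  0.065     ]
t 13.13 p [ 0.5373 -0.1051  0.075 ] yaw 1.32 tilt [0. 0.] F [ 0.32 -0.45 -0.43] w 0.0117 q [-15.9  30.8 101.6   0.   47.7 -17.3]
[-0.03061461 -0.06764972  0.03768514]
```

Request:
{"api": "arm_command", "payload": {"motion": [[0,0,0,0,0.004,0,1],[0,0,0,0,0.008,0,1],[0,0,0,0,0.012,0,1]]}}

```text
time: 13.38
tool_pos: [0.5374, -0.1081, 0.075]
tool_rot: [[1.0, 0.023, -0.0], [0.023, -1.0, 0.0], [-0.0, -0.0, -1.0]]
contact_force: [-0.4, 1.4, -0.6]
width: 0.0116
```

```bash
python3 - <<'E'
from h import *
st()
E
```

```text
t 13.38 p [ 0.5374 -0.1081  0.075 ] yaw 1.32 tilt [-0.0001 -0.0001] F [-0.41  1.37 -0.58] w 0.0116 q [-16.2  30.8 101.5   0.   47.7 -17.6]
```

Request:
{"api": "arm_command", "payload": {"motion": [[0,0,0,0,-0.004,0,1],[0,0,0,0,-0.008,0,1],[0,0,0,0,-0.012,0,1]]}}

```text
time: 13.63
tool_pos: [0.5373, -0.1051, 0.075]
tool_rot: [[1.0, 0.023, 0.0], [0.023, -1.0, -0.0], [0.0, 0.0, -1.0]]
contact_force: [0.5, -1.9, -1.3]
width: 0.0118
```

```bash
python3 - <<'E'
from h import *
st()
E
```

```text
t 13.63 p [ 0.5373 -0.1051  0.075 ] yaw 1.31 tilt [0.     0.0001] F [ 0.54 -1.91 -1.32] w 0.0118 q [-15.9  30.8 101.6  -0.   47.7 -17.2]
```

Request:
{"api": "arm_command", "payload": {"motion": [[0,0,0,0,0,-0.001,1],[0,0,0,0,0,-0.001,1],[0,0,0,0,0,-0.001,1]]}}

```text
time: 13.88
tool_pos: [0.5372, -0.105, 0.0752]
tool_rot: [[1.0, 0.023, -0.0], [0.023, -1.0, 0.0], [-0.0, -0.0, -1.0]]
contact_force: [-0.3, -0.4, -0.5]
width: 0.0117
```

Request:
{"api": "arm_command", "payload": {"motion": [[0,0,0,0,0,-0.001,1],[0,0,0,0,0,-0.001,1],[0,0,0,0,0,-0.001,1]]}}

```text
time: 14.13
tool_pos: [0.5372, -0.105, 0.0754]
tool_rot: [[1.0, 0.023, -0.0], [0.023, -1.0, 0.0], [-0.0, -0.0, -1.0]]
contact_force: [0.3, 0.4, -3.2]
width: 0.0118
```

Request:
{"api": "arm_command", "payload": {"motion": [[0,0,0,0,0,-0.002,1],[0,0,0,0,0,-0.002,1],[0,0,0,0,0,-0.002,1]]}}

```text
time: 14.38
tool_pos: [0.5371, -0.1051, 0.0757]
tool_rot: [[1.0, 0.023, -0.001], [0.023, -1.0, 0.0], [-0.001, -0.0, -1.0]]
contact_force: [0.7, -1.7, -7.9]
width: 0.0117
```

```bash
python3 - <<'E'
from h import *
st();print(robot.state()['ft_torque'])
E
```

```text
t 14.38 p [ 0.5371 -0.1051  0.0757] yaw 1.31 tilt [-0.0006 -0.0002] F [ 0.75 -1.69 -7.94] w 0.0117 q [-15.9  30.7 101.6   0.   47.8 -17.3]
[ 0.23074905 -0.21905227  0.01781641]
```

Request:
{"api": "arm_command", "payload": {"motion": [[0,0,0,0,0,0.004,1],[0,0,0,0,0,0.004,1],[0,0,0,0,0,0.004,0.5],[0,0,0,0,0,0.004,0.5],[0,0,0,0,0,0.004,0.5],[0,0,0,0,0,0.004,0.5],[0,0,0,0,0,0.004,1],[0,0,0,0,0,0.004,1],[0,0,0,0,0,0.004,1],[0,0,0,0,0,0.004,1]]}}

```text
time: 15.22
tool_pos: [0.5373, -0.1051, 0.0751]
tool_rot: [[1.0, 0.023, 0.0], [0.023, -1.0, -0.0], [0.0, 0.0, -1.0]]
contact_force: [1.0, 0.3, 0.4]
width: 0.0118
```

Request:
{"api": "arm_command", "payload": {"motion": [[0,0,0,0,-0.006,0,1],[0,0,0,0,-0.012,0,1]]}}

```text
time: 15.38
tool_pos: [0.5373, -0.1021, 0.0751]
tool_rot: [[1.0, 0.023, 0.0], [0.023, -1.0, -0.0], [0.0, 0.0, -1.0]]
contact_force: [0.5, -1.8, 1.4]
width: 0.0115
```

Request:
{"api": "arm_command", "payload": {"motion": [[0,0,0,0,-0.006,0,1],[0,0,0,0,-0.012,0,1]]}}

```text
time: 15.55
tool_pos: [0.5372, -0.099, 0.0751]
tool_rot: [[1.0, 0.023, 0.0], [0.023, -1.0, -0.0], [0.0, 0.0, -1.0]]
contact_force: [0.4, -0.6, 0.6]
width: 0.0117
```

Request:
{"api": "arm_command", "payload": {"motion": [[0,0,0,0,-0.006,0,1],[0,0,0,0,-0.012,0,1]]}}

```text
time: 15.72
tool_pos: [0.5372, -0.0959, 0.0751]
tool_rot: [[1.0, 0.023, 0.0], [0.023, -1.0, -0.0], [0.0, 0.0, -1.0]]
contact_force: [0.2, -1.3, 1.5]
width: 0.012
```

Request:
{"api": "arm_command", "payload": {"motion": [[0,0,0,0,0.006,0,1],[0,0,0,0,0.012,0,1]]}}

```text
time: 15.88
tool_pos: [0.5372, -0.0988, 0.0751]
tool_rot: [[1.0, 0.023, -0.0], [0.023, -1.0, 0.0], [-0.0, -0.0, -1.0]]
contact_force: [0.1, 1.2, 1.6]
width: 0.0118
```

Request:
{"api": "arm_command", "payload": {"motion": [[0,0,0,0,0.006,0,1],[0,0,0,0,0.012,0,1]]}}

```text
time: 16.05
tool_pos: [0.5373, -0.1022, 0.075]
tool_rot: [[1.0, 0.023, 0.0], [0.023, -1.0, 0.0], [0.0, -0.0, -1.0]]
contact_force: [-0.5, 2.0, 2.7]
width: 0.0118
```

Request:
{"api": "arm_command", "payload": {"motion": [[0,0,0,0,0.006,0,1],[0,0,0,0,0.012,0,1]]}}

```text
time: 16.22
tool_pos: [0.5373, -0.1052, 0.075]
tool_rot: [[1.0, 0.023, -0.0], [0.023, -1.0, 0.0], [-0.0, -0.0, -1.0]]
contact_force: [-1.0, 2.3, 3.3]
width: 0.012
```

Drag scales with my own press-down (about 0.6 × N, 1.3 to 2.3 N). The foot bearing on the blade would add about 7 N, so the thin blade is loose. Hold a moment a little further in, then draw it out.

Request:
{"api": "arm_command", "payload": {"motion": [[0,0,0,0,0.006,-0.0005,1],[0,0,0,0,0.012,-0.0005,1],[0,0,0,0,0.012,-0.0005,1],[0,0,0,0,0.012,-0.0005,1],[0,0,0,0,0.012,-0.0005,1],[0,0,0,0,0.012,-0.0005,1]]}}

```text
time: 16.72
tool_pos: [0.5373, -0.1081, 0.0751]
tool_rot: [[1.0, 0.023, -0.0], [0.023, -1.0, -0.0], [-0.0, 0.0, -1.0]]
contact_force: [0.0, -1.5, 0.3]
width: 0.0117
```

Request:
{"api": "arm_command", "payload": {"motion": [[0,0,0,0,-0.02,0,1],[0,0,0,0,-0.04,0,1],[0,0,0,0,-0.07,0,1],[0,0,0,0,-0.1,0,1],[0,0,0,0,-0.13,0,1],[0,0,0,0,-0.16,0,1],[0,0,0,0,-0.2,0,1],[0,0,0,0,-0.24,0,1],[0,0,0,0,-0.28,0,1],[0,0,0,0,-0.32,0,1],[0,0,0,0,-0.36,0,1],[0,0,0,0,-0.4,0,1],[0,0,0,0,-0.4,0,1]]}}

```text
time: 17.8
tool_pos: [0.5349, -0.0063, 0.0751]
tool_rot: [[1.0, 0.024, -0.0], [0.024, -1.0, 0.0], [-0.0, -0.0, -1.0]]
contact_force: [0.3, -0.6, -0.7]
width: 0.0116
```

```bash
python3 - <<'E'
from h import *
st(); row([.45,.232,.14],6.3)
S=cam('scene');save(cv2.resize(S[0][150:270,160:320],None,fx=5,fy=5),'s9.png')
E
```

```text
t 17.8 p [ 0.5349 -0.0063  0.0751] yaw 1.39 tilt [-0.0001 -0.0002] F [ 0.3  -0.61 -0.74] w 0.0116 q [ -5.7  29.7 103.5   0.   46.8  -7.1]
row [-0.      0.     -0.0136] [-0.3166 -0.9614 -0.2592]
```

View pics/s9.png

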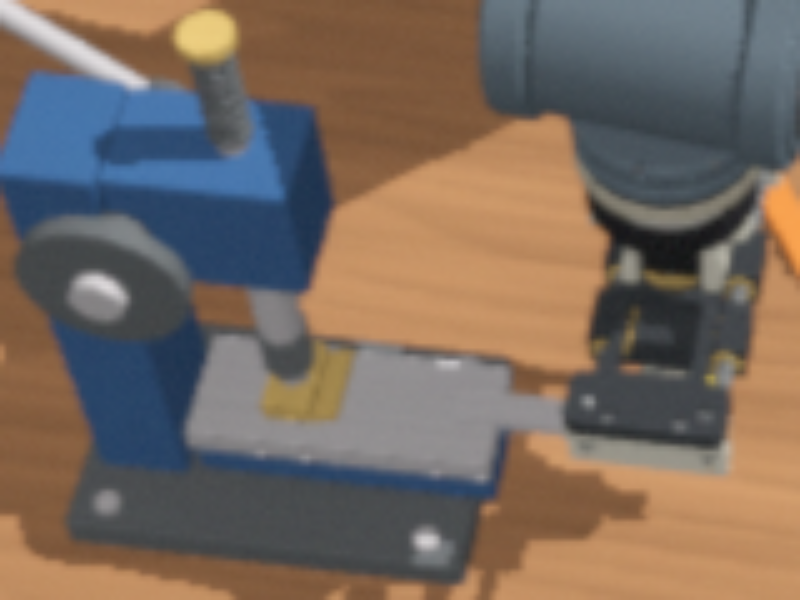

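Request:
{"api": "arm_command", "payload": {"motion": [[0,0,0,0,0,-0.1,1],[0,0,0,0,0,-0.2,1],[0,0,-0.0136,-0.05,-0.1,-0.26,1],[0,0,-0.0136,-0.1,-0.25,-0.26,1],[0,0,-0.0136,-0.15,-0.4,-0.26,1],[0,0,-0.0136,-0.2,-0.55,-0.26,1],[0,0,-0.0136,-0.25,-0.7,-0.26,1],[0,0,-0.0136,-0.3,-0.83,-0.26,1],[0,0,-0.0136,-0.316,-0.91,-0.26,1],[0,0,-0.0136,-0.316,-0.95,-0.26,1],[0,0,-0.0136,-0.316,-0.962,-0.26,1],[0,0,-0.0136,-0.316,-0.962,-0.26,1],[0,0,-0.0136,-0.316,-0.962,-0.26,1]]}}

```text
time: 18.93
tool_pos: [0.451, 0.2295, 0.14]
tool_rot: [[0.994, 0.107, -0.0], [0.107, -0.994, -0.0], [-0.0, 0.0, -1.0]]
contact_force: [0.7, 0.3, -1.9]
width: 0.012
```

```bash
python3 - <<'E'
from h import *
st(); row([.45,.232,.0215],6.3)
E
```

```text
t 18.93 p [0.451  0.2295 0.14  ] yaw 6.16 tilt [-0.0001  0.0003] F [ 0.69  0.34 -1.86] w 0.012 q [ 21.7  21.4 105.4  -0.   53.2  15.5]
row [ 0.      0.     -0.0004] [-0.003  -0.0105  0.4741]
```

Request:
{"api": "arm_command", "payload": {"motion": [[0,0,0,-0.003,-0.01,0.12,1],[0,0,0,-0.003,-0.01,0.24,1],[0,0,0,-0.003,-0.01,0.34,1],[0,0,0,-0.003,-0.01,0.41,1],[0,0,0,-0.003,-0.01,0.45,1],[0,0,0,-0.003,-0.01,0.47,1],[0,0,0,-0.003,-0.01,0.474,1],[0,0,0,-0.003,-0.01,0.478,1],[0,0,0,-0.003,-0.01,0.48,1],[0,0,0,-0.003,-0.01,0.48,1]]}}

```text
time: 19.77
tool_pos: [0.45, 0.233, 0.0209]
tool_rot: [[0.994, 0.108, 0.001], [0.108, -0.994, 0.001], [0.001, -0.0, -1.0]]
contact_force: [-0.1, -0.0, -1.4]
width: 0.0117
```

Request:
{"api": "arm_command", "payload": {"motion": [[0,0,0,0,0,0.0025,1],[0,0,0,0,0,0.0025,1],[0,0,0,0,0,0.0025,1]]}}

```text
time: 20.02
tool_pos: [0.4496, 0.233, 0.0198]
tool_rot: [[0.994, 0.108, 0.0], [0.108, -0.994, 0.0], [0.0, -0.0, -1.0]]
contact_force: [0.2, 0.1, -0.6]
width: 0.0117
```

Request:
{"api": "arm_command", "payload": {"motion": [[0,0,0,0,0,0.002,1],[0,0,0,0,0,0.002,1],[0,0,0,0,0,0.002,1]]}}

```text
time: 20.27
tool_pos: [0.4496, 0.233, 0.0191]
tool_rot: [[0.994, 0.108, 0.0], [0.108, -0.994, 0.0], [0.0, -0.0, -1.0]]
contact_force: [0.5, 0.3, -0.7]
width: 0.0116
```

Request:
{"api": "arm_command", "payload": {"motion": [[0,0,0,0,0,0,0.4],[0,0,0,0,0,0,0.4],[0,0,0,0,0,0,0.4],[0,0,0,0,0,0,0.3],[0,0,0,0,0,0,0.2],[0,0,0,0,0,-0.04,0],[0,0,0,0,0,-0.16,-0.3],[0,0,0,0,0,-0.3,-0.3],[0,0,0,0,0,-0.44,-0.3],[0,0,0,0,0,-0.44,-0.3]]}}

```text
time: 21.1
tool_pos: [0.4523, 0.2341, 0.1355]
tool_rot: [[0.994, 0.108, 0.009], [0.108, -0.994, 0.004], [0.009, -0.003, -1.0]]
contact_force: [-0.2, 0.4, 1.2]
width: 0.0599
```

```bash
python3 - <<'E'
from h import *
st(); row([.5505,.2427,.12],14.2)
S=cam('scene');save(cv2.resize(S[0][190:310,330:450],None,fx=5,fy=5,interpolation=cv2.INTER_CUBIC),'s10.png')
E
```

```text
t 21.1 p [0.4523 0.2341 0.1355] yaw 6.22 tilt [ 0.0091 -0.0027] F [-0.21  0.37  1.22] w 0.0599 q [ 22.1  21.8 105.5   0.   52.1  15.9]
row [-0.0003 -0.0015 -0.0222] [0.3938 0.0086 0.0656]
```

View pics/s10.png

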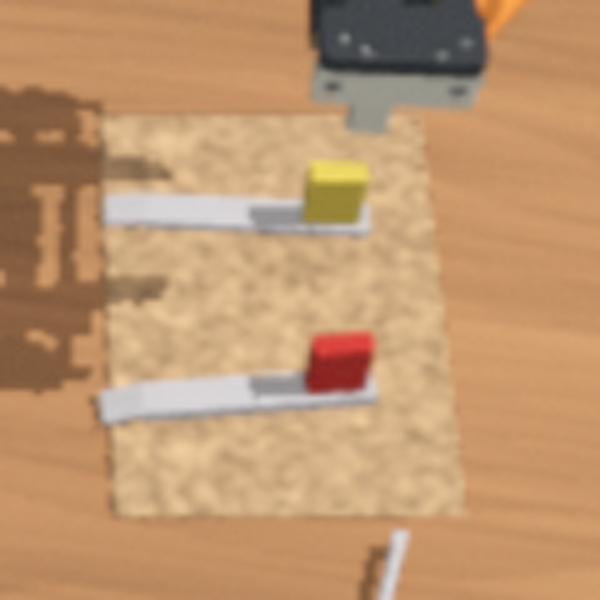

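Yellow is back flat on the mat, with its tab at crop (337,190) and nose at (105,208). Next is red.

Request:
{"api": "arm_command", "payload": {"motion": [[0,0,-0.0222,0.1,0.0,0.03,-0.3],[0,0,-0.0222,0.25,-0.005,0.06,-0.3],[0,0,-0.0222,0.35,-0.007,0.06,-0.3],[0,0,-0.0222,0.385,-0.007,0.06,-0.3],[0,0,-0.0222,0.391,-0.007,0.06,-0.3],[0,0,-0.0222,0.391,-0.007,0.06,-0.3],[0,0,-0.0222,0.391,-0.007,0.06,-0.3]]}}

```text
time: 21.73
tool_pos: [0.5451, 0.2451, 0.1137]
tool_rot: [[0.969, 0.246, -0.001], [0.246, -0.969, -0.0], [-0.001, 0.0, -1.0]]
contact_force: [0.1, -0.7, 0.4]
width: 0.0604
```

```bash
python3 - <<'E'
from h import *
st(); row([.5495,.2466,.0215],14.2)
T=cam('scene');save(cv2.resize(T[0][190:310,330:450],None,fx=5,fy=5,interpolation=cv2.INTER_CUBIC),'s11.png')
E
```

```text
t 21.73 p [0.5451 0.2451 0.1137] yaw 14.21 tilt [-0.0014  0.0001] F [ 0.12 -0.67  0.44] w 0.0604 q [19.7 32.  92.4  0.  55.7  5.5]
row [0.     0.0002 0.    ] [ 0.0191 -0.0017  0.3689]
```

View pics/s11.png

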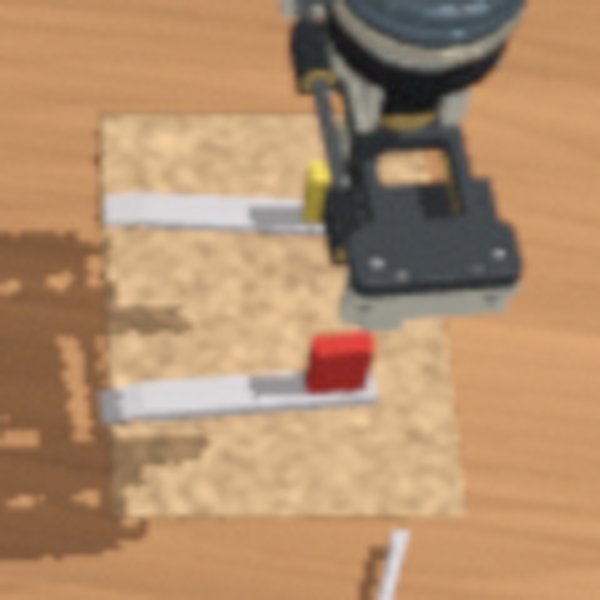

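Request:
{"api": "arm_command", "payload": {"motion": [[0,0,0,0.019,-0.002,0.08,-0.3],[0,0,0,0.019,-0.002,0.18,-0.3],[0,0,0,0.019,-0.002,0.26,-0.3],[0,0,0,0.019,-0.002,0.32,-0.3],[0,0,0,0.019,-0.002,0.355,-0.3],[0,0,0,0.019,-0.002,0.369,-0.3],[0,0,0,0.019,-0.002,0.369,-0.3],[0,0,0,0.019,-0.002,0.369,-0.3]]}}

```text
time: 22.45
tool_pos: [0.5513, 0.2471, 0.0227]
tool_rot: [[0.969, 0.246, 0.001], [0.246, -0.969, 0.0], [0.001, -0.0, -1.0]]
contact_force: [-0.4, -0.1, -0.2]
width: 0.0604
```

Request:
{"api": "arm_command", "payload": {"motion": [[0,0,0,0,0,0,1],[0,0,0,0,0,0,1],[0,0,0,0,0,0,1],[0,0,0,0,0,0,1],[0,0,0,0,0,0,1],[0,0,0,0,0,0,1],[0,0,0,0,0,0,1],[0,0,0,0,0,0,1]], "force": 60}}

```text
time: 23.12
tool_pos: [0.551, 0.2469, 0.0217]
tool_rot: [[0.969, 0.245, -0.0], [0.245, -0.969, -0.0], [-0.0, -0.0, -1.0]]
contact_force: [0.7, -0.3, -1.6]
width: 0.012
```

```bash
python3 - <<'E'
from h import *
st()
E
```

```text
t 23.12 p [0.551  0.2469 0.0217] yaw 14.21 tilt [-0.0001 -0.    ] F [ 0.73 -0.27 -1.61] w 0.012 q [19.7 40.1 93.6  0.  46.3  5.5]
```

Request:
{"api": "arm_command", "payload": {"motion": [[0,0,0,0,0,-0.05,1],[0,0,0,0,0,-0.13,1],[0,0,0,0,0,-0.24,1],[0,0,0,0,0,-0.36,1],[0,0,0,0,0,-0.44,1],[0,0,0,0,0,-0.48,1],[0,0,0,0,0,-0.48,1]]}}

```text
time: 23.7
tool_pos: [0.5519, 0.2472, 0.1444]
tool_rot: [[0.969, 0.245, 0.004], [0.245, -0.969, 0.001], [0.004, -0.0, -1.0]]
contact_force: [0.6, -0.6, -1.3]
width: 0.0117
```

```bash
python3 - <<'E'
from h import *
st(); row([.5349,-.0045,.14],1.3)
E
```

```text
t 23.7 p [0.5519 0.2472 0.1444] yaw 14.21 tilt [ 0.0039 -0.0004] F [ 0.6  -0.6  -1.26] w 0.0117 q [19.7 30.3 90.3  0.  59.2  5.5]
row [-0.0001 -0.0006  0.0358] [-0.3132  0.9595  0.016 ]
```

Request:
{"api": "arm_command", "payload": {"motion": [[0,0,0.0358,-0.03,0.1,0,1],[0,0,0.0358,-0.08,0.23,0.01,1],[0,0,0.0358,-0.12,0.36,0.016,1],[0,0,0.0358,-0.16,0.49,0.016,1],[0,0,0.0358,-0.2,0.62,0.016,1],[0,0,0.0358,-0.24,0.75,0.016,1],[0,0,0.0358,-0.28,0.85,0.016,1],[0,0,0.0358,-0.3,0.92,0.016,1],[0,0,0.0358,-0.313,0.95,0.016,1],[0,0,0.0358,-0.313,0.96,0.016,1],[0,0,0.0358,-0.313,0.96,0.016,1],[0,0,0.0358,-0.313,0.96,0.016,1]]}}

```text
time: 24.7
tool_pos: [0.534, -0.004, 0.1373]
tool_rot: [[1.0, 0.024, -0.001], [0.024, -1.0, 0.0], [-0.001, -0.0, -1.0]]
contact_force: [-0.5, -0.2, -1.4]
width: 0.0112
```

```bash
python3 - <<'E'
from h import *
st(); row([.5349,-.0045,.0805],1.3)
S=cam('scene');save(cv2.resize(S[0][150:270,200:320],None,fx=5,fy=5,interpolation=cv2.INTER_CUBIC),'s12.png')
E
```

```text
t 24.7 p [ 0.534  -0.004   0.1373] yaw 1.35 tilt [-0.0006 -0.0003] F [-0.45 -0.19 -1.44] w 0.0112 q [ -5.4  24.2 101.4   0.   54.4  -6.8]
row [-0.      0.0001  0.0001] [0.0038 0.002  0.2274]
```

View pics/s12.png

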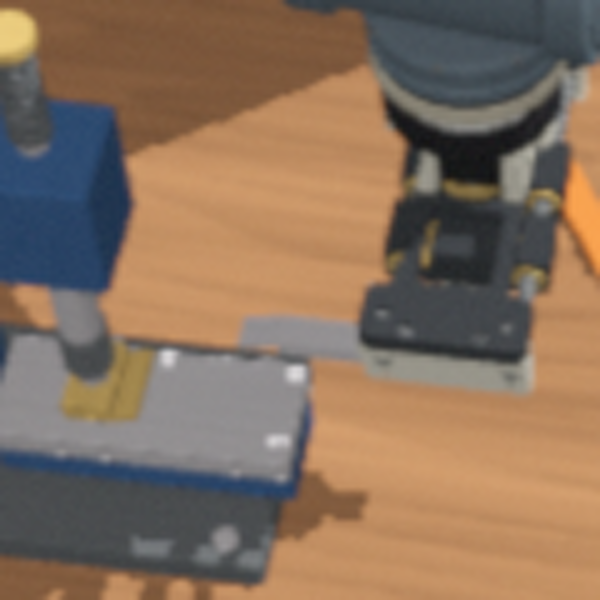

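```bash
python3 - <<'E'
from h import *
S=cam('scene'); print(onz(200+242/5,150+333/5,.121,S)); print((proj([.5367,-.123,.121],S)-[200,150])*5)
E
```

```text
[ 0.53738736 -0.1197104   0.121     ]
[235.51716772 330.92563144]
```

Request:
{"api": "arm_command", "payload": {"motion": [[0,0,0,0.004,0.002,0.04,1],[0,0,0,0.004,0.002,0.1,1],[0,0,0,0.004,0.002,0.16,1],[0,0,0,0.004,0.002,0.2,1],[0,0,0,0.004,0.002,0.22,1],[0,0,0,0.004,0.002,0.227,1],[0,0,0,0.004,0.002,0.227,1],[0,0,0,0.004,0.002,0.227,1]]}}

```text
time: 25.47
tool_pos: [0.5354, -0.0054, 0.0815]
tool_rot: [[1.0, 0.023, 0.001], [0.023, -1.0, -0.0], [0.001, 0.0, -1.0]]
contact_force: [0.5, 0.5, -1.0]
width: 0.0119
```

Request:
{"api": "arm_command", "payload": {"motion": [[0,0,0,0,0,0.004,1],[0,0,0,0,0,0.008,1],[0,0,0,0,0,0.008,1],[0,0,0,0,0,0.008,1]]}}

```text
time: 25.8
tool_pos: [0.5351, -0.0055, 0.0792]
tool_rot: [[1.0, 0.023, 0.0], [0.023, -1.0, -0.0], [0.0, 0.0, -1.0]]
contact_force: [0.4, 0.6, -2.1]
width: 0.0114
```

```bash
python3 - <<'E'
from h import *
st()
E
```

```text
t 25.8 p [ 0.5351 -0.0055  0.0792] yaw 1.31 tilt [0.0002 0.    ] F [ 0.35  0.58 -2.09] w 0.0114 q [ -5.6  29.3 103.3  -0.   47.3  -6.9]
```

Request:
{"api": "arm_command", "payload": {"motion": [[0,0,0,0,0.0,0.003,1],[0,0,0,0,0.02,0.005,1],[0,0,0,0,0.04,0.005,1],[0,0,0,0,0.06,0.005,1],[0,0,0,0,0.08,0.005,1],[0,0,0,0,0.1,0.005,1],[0,0,0,0,0.12,0.005,1],[0,0,0,0,0.14,0.005,1],[0,0,0,0,0.16,0.005,1],[0,0,0,0,0.18,0.005,1],[0,0,0,0,0.18,0.005,1]]}}

```text
time: 26.72
tool_pos: [0.5362, -0.0513, 0.0778]
tool_rot: [[1.0, 0.022, 0.0], [0.022, -1.0, -0.0], [0.0, 0.0, -1.0]]
contact_force: [0.2, -1.0, -1.5]
width: 0.0113
```

Request:
{"api": "arm_command", "payload": {"motion": [[0,0,0,0,0,0.0015,1],[0,0,0,0,0,0.0015,1],[0,0,0,0,0,0.0015,1]]}}

```text
time: 26.97
tool_pos: [0.5363, -0.0504, 0.0776]
tool_rot: [[1.0, 0.023, 0.0], [0.023, -1.0, -0.0], [0.0, 0.0, -1.0]]
contact_force: [-1.5, -1.9, 0.8]
width: 0.0117
```

Request:
{"api": "arm_command", "payload": {"motion": [[0,0,0,0,0.01,-0.001,1],[0,0,0,0,0.02,-0.001,1],[0,0,0,0,0.03,-0.001,1],[0,0,0,0,0.04,-0.001,1]]}}

```text
time: 27.3
tool_pos: [0.5364, -0.0605, 0.0777]
tool_rot: [[1.0, 0.023, 0.0], [0.023, -1.0, 0.0], [0.0, -0.0, -1.0]]
contact_force: [-0.4, 2.0, -0.0]
width: 0.0113
```

Request:
{"api": "arm_command", "payload": {"motion": [[0,0,0,0,0.01,0,1],[0,0,0,0,0.02,0,1],[0,0,0,0,0.03,0,1]]}}

```text
time: 27.55
tool_pos: [0.5366, -0.0682, 0.0777]
tool_rot: [[1.0, 0.023, 0.0], [0.023, -1.0, 0.0], [0.0, -0.0, -1.0]]
contact_force: [-0.8, 1.8, 1.1]
width: 0.0116
```

Request:
{"api": "arm_command", "payload": {"motion": [[0,0,0,0,0.01,0,1],[0,0,0,0,0.02,0,1]]}}

```text
time: 27.72
tool_pos: [0.5367, -0.0732, 0.0777]
tool_rot: [[1.0, 0.023, 0.0], [0.023, -1.0, 0.0], [0.0, -0.0, -1.0]]
contact_force: [-0.5, 1.3, 1.5]
width: 0.0117
```

```bash
python3 - <<'E'
from h import *
st()
E
```

```text
t 27.72 p [ 0.5367 -0.0732  0.0777] yaw 1.31 tilt [ 0.0001 -0.0001] F [-0.47  1.29  1.49] w 0.0117 q [-12.7  30.  102.4   0.   47.6 -14. ]
```

Request:
{"api": "arm_command", "payload": {"motion": [[0,0,0,0,0.007,0,1],[0,0,0,0,0.014,0,1],[0,0,0,0,0.021,0,1]]}}

```text
time: 27.97
tool_pos: [0.5368, -0.0783, 0.0777]
tool_rot: [[1.0, 0.023, 0.0], [0.023, -1.0, 0.0], [0.0, -0.0, -1.0]]
contact_force: [-0.6, 1.8, 2.7]
width: 0.0114
```

Request:
{"api": "arm_command", "payload": {"motion": [[0,0,0,0,0.006,0,1],[0,0,0,0,0.012,0,1]]}}

```text
time: 28.13
tool_pos: [0.5368, -0.0811, 0.0777]
tool_rot: [[1.0, 0.023, -0.0], [0.023, -1.0, 0.0], [-0.0, -0.0, -1.0]]
contact_force: [0.1, 8.7, 4.5]
width: 0.0115
```

Request:
{"api": "arm_command", "payload": {"motion": [[0,0,0,0,0.006,0,1],[0,0,0,0,0.012,0,1]]}}

```text
time: 28.3
tool_pos: [0.5368, -0.0828, 0.0778]
tool_rot: [[1.0, 0.022, -0.0], [0.022, -1.0, 0.002], [-0.0, -0.002, -1.0]]
contact_force: [-1.0, 16.5, 6.7]
width: 0.0116
```

Request:
{"api": "arm_command", "payload": {"motion": [[0,0,0,0,0.006,0,1],[0,0,0,0,0.012,0,1]]}}

```text
time: 28.47
tool_pos: [0.5368, -0.0855, 0.0778]
tool_rot: [[1.0, 0.023, -0.0], [0.023, -1.0, 0.003], [-0.0, -0.003, -1.0]]
contact_force: [-0.3, 16.3, 7.0]
width: 0.0117
```

```bash
python3 - <<'E'
from h import *
st()
S=cam('scene');save(cv2.resize(S[0][120:270,160:310],None,fx=5,fy=4),'s13.png')
E
```

```text
t 28.47 p [ 0.5368 -0.0855  0.0778] yaw 1.3 tilt [-0.0004 -0.0027] F [-0.27 16.29  6.95] w 0.0117 q [-14.   30.2 102.    0.2  47.8 -15.5]
```

View pics/s13.png

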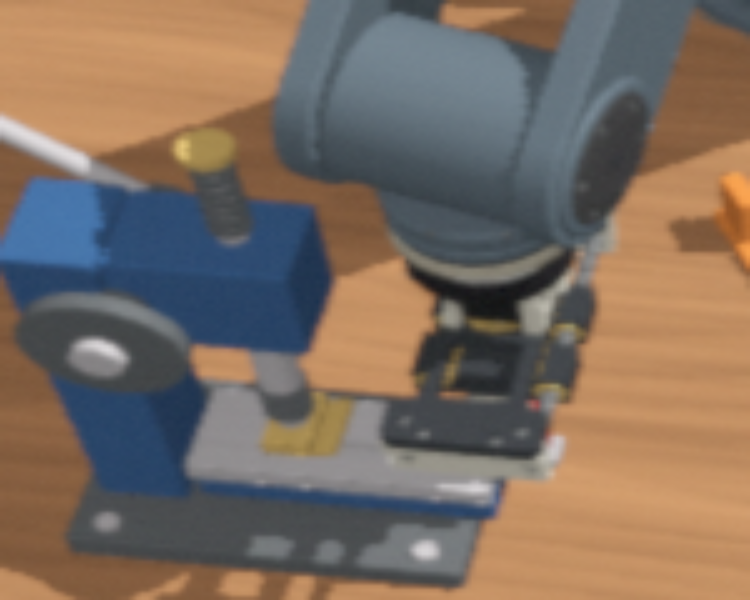

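The bevel is climbing the foot, at 16 N including my own down-press. Ease up 0.5 mm before going on.

Request:
{"api": "arm_command", "payload": {"motion": [[0,0,0,0,0,-0.001,1],[0,0,0,0,0,-0.002,1],[0,0,0,0,0,-0.002,1]]}}

```text
time: 28.77
tool_pos: [0.5367, -0.0859, 0.078]
tool_rot: [[1.0, 0.023, -0.001], [0.023, -1.0, 0.002], [-0.001, -0.002, -1.0]]
contact_force: [0.9, 11.0, 1.6]
width: 0.0117
```

```bash
python3 - <<'E'
from h import *
st();print(robot.state()['ft_torque'])
E
```

```text
t 28.77 p [ 0.5367 -0.0859  0.078 ] yaw 1.31 tilt [-0.0007 -0.002 ] F [ 0.87 11.05  1.59] w 0.0117 q [-1.41e+01  3.02e+01  1.02e+02  1.00e-01  4.78e+01 -1.55e+01]
[ 2.0004776  -0.21322446  0.09253145]
```

Request:
{"api": "arm_command", "payload": {"motion": [[0,0,0,0,0.006,0,1],[0,0,0,0,0.012,0,1],[0,0,0,0,0.016,0,1]]}}

```text
time: 29.02
tool_pos: [0.5367, -0.0896, 0.078]
tool_rot: [[1.0, 0.023, -0.001], [0.023, -1.0, 0.003], [-0.001, -0.003, -1.0]]
contact_force: [-0.9, 5.4, -0.1]
width: 0.0118
```

Request:
{"api": "arm_command", "payload": {"motion": [[0,0,0,0,0.006,0,1],[0,0,0,0,0.012,0,1],[0,0,0,0,0.016,0,1]]}}

```text
time: 29.27
tool_pos: [0.5367, -0.094, 0.0779]
tool_rot: [[1.0, 0.023, -0.001], [0.023, -1.0, 0.002], [-0.001, -0.002, -1.0]]
contact_force: [-0.0, 11.5, 2.3]
width: 0.0119
```

```bash
python3 - <<'E'
from h import *
st()
E
```

```text
t 29.27 p [ 0.5367 -0.094   0.0779] yaw 1.3 tilt [-0.0011 -0.0021] F [-0.02 11.5   2.31] w 0.0119 q [-1.490e+01  3.030e+01  1.018e+02  1.000e-01  4.800e+01 -1.630e+01]
```

Request:
{"api": "arm_command", "payload": {"motion": [[0,0,0,0,0.008,-0.0005,1],[0,0,0,0,0.016,-0.0005,1],[0,0,0,0,0.022,-0.0005,1]]}}

```text
time: 29.52
tool_pos: [0.5368, -0.0996, 0.0779]
tool_rot: [[1.0, 0.023, -0.001], [0.023, -1.0, 0.002], [-0.001, -0.002, -1.0]]
contact_force: [-0.0, 11.2, 1.6]
width: 0.0117
```

Request:
{"api": "arm_command", "payload": {"motion": [[0,0,0,0,0.008,0,1],[0,0,0,0,0.016,0,1],[0,0,0,0,0.024,0,1]]}}

```text
time: 29.77
tool_pos: [0.5369, -0.1055, 0.0779]
tool_rot: [[1.0, 0.023, -0.001], [0.023, -1.0, 0.002], [-0.001, -0.002, -1.0]]
contact_force: [-0.0, 10.6, 1.3]
width: 0.0117
```

```bash
python3 - <<'E'
from h import *
st()
S=cam('scene');save(cv2.resize(S[0][120:270,160:310],None,fx=5,fy=4,interpolation=cv2.INTER_CUBIC),'s14.png')
T=cam('top');save(cv2.resize(T[0][180:270,400:550],None,fx=5,fy=5),'t14.png')
E
```

```text
t 29.77 p [ 0.5369 -0.1055  0.0779] yaw 1.31 tilt [-0.0014 -0.0021] F [-1.000e-02  1.062e+01  1.280e+00] w 0.0117 q [-1.600e+01  3.050e+01  1.015e+02  1.000e-01  4.810e+01 -1.740e+01]
```

View pics/s14.png

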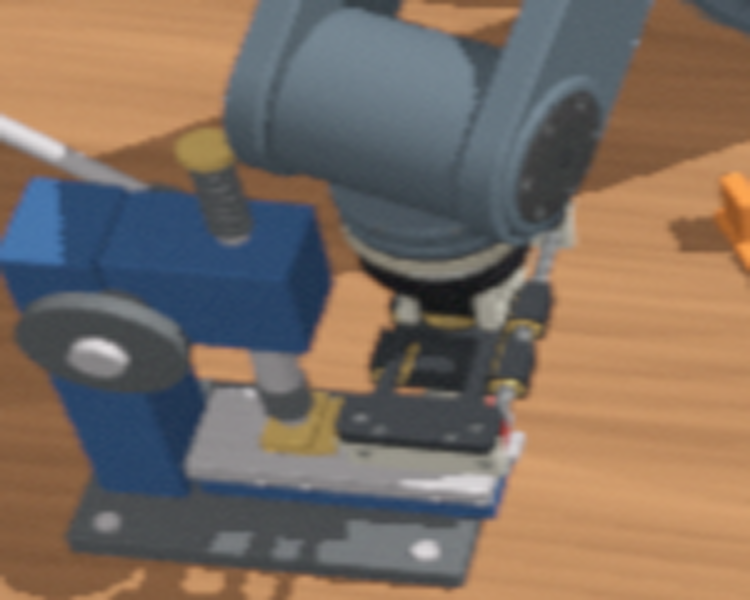

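View pics/t14.png

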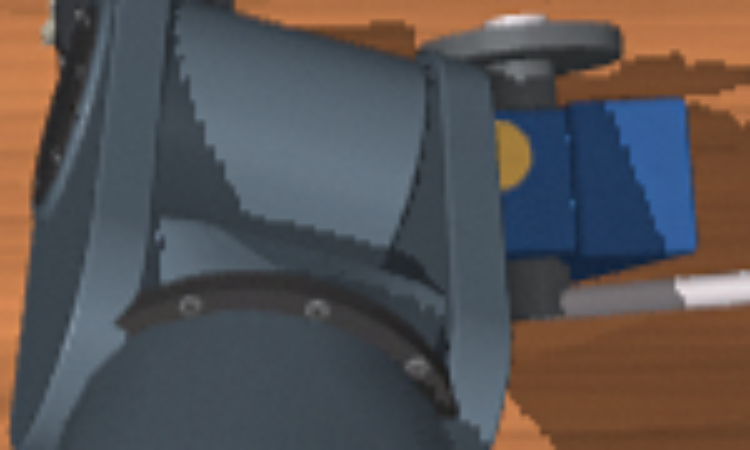

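Request:
{"api": "arm_command", "payload": {"motion": [[0,0,0,0,0.005,0,1],[0,0,0,0,0.01,0,1],[0,0,0,0,0.01,0,1]]}}

```text
time: 30.12
tool_pos: [0.5369, -0.1081, 0.0779]
tool_rot: [[1.0, 0.023, -0.001], [0.023, -1.0, 0.002], [-0.001, -0.002, -1.0]]
contact_force: [-0.4, 9.0, 0.3]
width: 0.0115
```

Request:
{"api": "arm_command", "payload": {"motion": [[0,0,0,0,0,0.001,1],[0,0,0,0,0,0.001,0.4],[0,0,0,0,0,0.001,0.4],[0,0,0,0,0,0.001,0.4],[0,0,0,0,0,0.001,0.4],[0,0,0,0,0,0.001,0.4]]}}

```text
time: 30.62
tool_pos: [0.5374, -0.1094, 0.078]
tool_rot: [[1.0, 0.023, -0.0], [0.023, -1.0, -0.0], [-0.0, 0.0, -1.0]]
contact_force: [0.7, 0.0, -0.2]
width: 0.028
```

```bash
python3 - <<'E'
from h import *
st()
E
```

```text
t 30.62 p [ 0.5374 -0.1094  0.078 ] yaw 1.31 tilt [-0.0001  0.0001] F [ 0.66  0.01 -0.24] w 0.028 q [-16.4  30.6 101.3  -0.   48.1 -17.7]
```

Request:
{"api": "arm_command", "payload": {"motion": [[0,0,0,0,0,-0.03,0.3],[0,0,0,0,0,-0.08,0.3],[0,0,0,0,0,-0.16,0.3],[0,0,0,0,0,-0.24,0.3],[0,0,0,0,-0.1,-0.3,0.3],[0,0,0,0,-0.25,-0.3,0.3],[0,0,0,0,-0.4,-0.3,0.3],[0,0,0,0,-0.55,-0.3,0.3],[0,0,0,0,-0.7,-0.3,0.3],[0,0,0,0,-0.8,-0.3,0.3],[0,0,0,0,-0.8,-0.3,0.3]]}}

```text
time: 31.53
tool_pos: [0.5326, 0.0946, 0.1537]
tool_rot: [[1.0, 0.026, 0.001], [0.026, -1.0, 0.001], [0.001, -0.001, -1.0]]
contact_force: [-0.7, 0.4, 0.9]
width: 0.0328
```

```bash
python3 - <<'E'
from h import *
st()
S=cam('scene');save(cv2.resize(S[0][180:270,165:285],None,fx=6,fy=6,interpolation=cv2.INTER_CUBIC),'s15.png')
T=cam('top');save(cv2.resize(T[0][180:270,400:550],None,fx=5,fy=5,interpolation=cv2.INTER_CUBIC),'t15.png')
save(S[0],'sfull.png')
E
```

```text
t 31.53 p [0.5326 0.0946 0.1537] yaw 1.52 tilt [ 0.0007 -0.0007] F [-0.74  0.35  0.91] w 0.0328 q [ 5.1 23.6 99.7  0.  56.7  3.6]
```

View pics/s15.png

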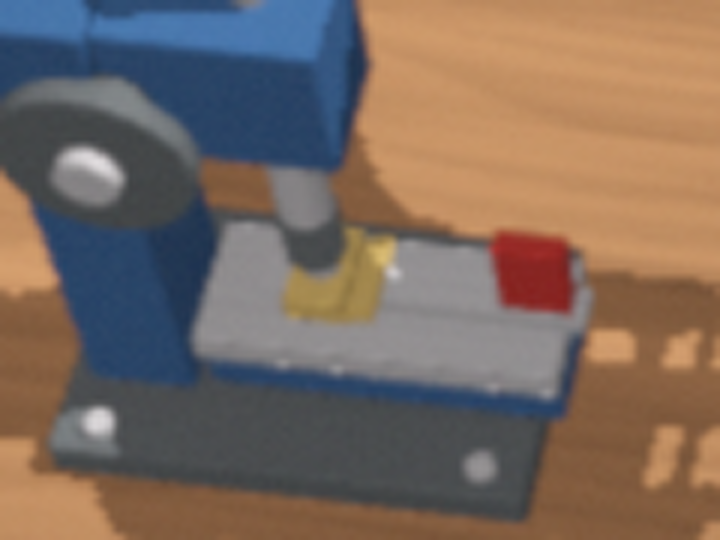

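View pics/t15.png

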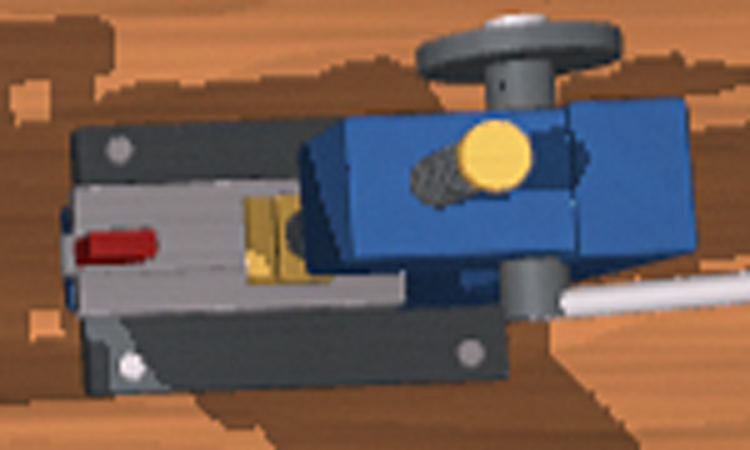

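View pics/sfull.png

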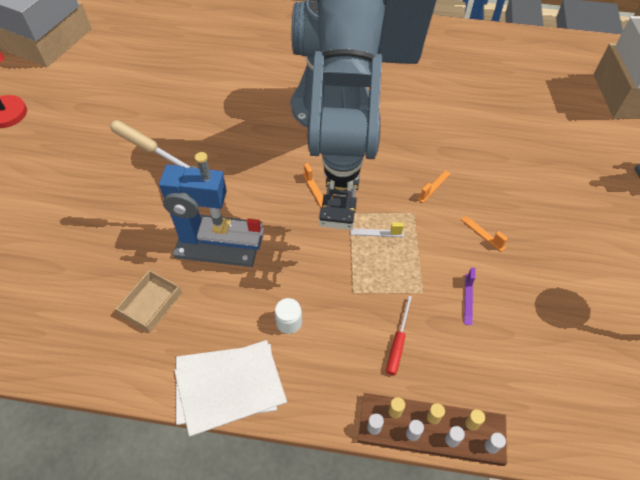

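```bash
python3 - <<'E'
from h import *
S=cam('scene');T=cam('top')
g=np.array([.5393,-.1985]);a=np.array([.0227,-.9997]);n=np.array([.9997,.0227])
def pr(nm,p): p=p[:2]-g; print(nm,'along',(p@a).round(4),'lat',(p@n).round(4))
pr('tab top view',onz(400+118/5,180+246/5,.1075,T))
pr('tab front end top',onz(400+156/5,180+243/5,.1075,T)); pr('tab rear',onz(400+78/5,180+248/5,.1075,T))
pr('tail top view',onz(400+64/5,180+250/5,.0675,T))
pr('tab scene top front',onz(165+495/6,180+236/6,.1075,S));pr('tab scene top rear',onz(165+572/6,180+242/6,.1075,S))
pr('tail scene',onz(165+588/6,180+288/6,.0675,S))
st()
E
```

```text
tab top view along -0.0886 lat -0.004
tab front end top along -0.0719 lat -0.0033
tab rear along -0.1062 lat -0.0042
tail top view along -0.1054 lat -0.0006
tab scene top front along -0.0749 lat -0.0014
tab scene top rear along -0.1057 lat -0.0027
tail scene along -0.1075 lat -0.0087
t 31.73 p [0.533  0.09   0.1533] yaw 1.29 tilt [0.0002 0.0002] F [ 0.34 -0.09 -0.29] w 0.0325 q [ 4.7 23.6 99.7 -0.  56.7  3.4]
```

```bash
python3 - <<'E'
from rig import robot
print(robot.finish_job())
E
```

```text
the job is handed in; nothing more can be done
None
```

The thin yellow blade slipped in loose, so it is back on the cork mat and the thick red blade is now in the gap. I handed the job in at about 32 s of the 72 s allowed.

- **Thin yellow:** I slid it under the foot to an estimated 20–23 mm past the middle and held it there. After letting it settle and regripping, strokes back and forth dragged only 1–2 N. That matches friction from my own light down-press, where the foot bearing on it would have added about 7 N. I drew it out and laid it flat in its old place on the mat.
- **Thick red:** It lifted the foot visibly. The drag peaked at 16 N on the bevel and held steady at 9–11 N after I eased the down-press. I let go of it there.
- **Last checks:** The two views put its nose about 25–29 mm past the foot's middle, and its tab sits 1–4 mm off the centre line. It looks flat, the gripper touches nothing, and the other objects appear undisturbed.

**Where the checks were weak or disagreed:**
- **Thin fit:** Lifting the thin blade about 0.3–0.5 mm already met the foot, so the gap seems only slightly over 5 mm. I decided "loose" on the drag, not on that lift.
- **Nose position:** The foot's rod hid the nose in the scene view, and the arm or press head hid it from above. I inferred it from the tail, the tab and the gripper position.
- **Centre line:** A tail reading in the scene view gave 9 mm off centre, while the top view gave about 1 mm. I put that down to a poor pixel reading.

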